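# Charge the firebrick for the colour kiln

### The job

Charge the firebrick for the colour kiln: take the pick off its peg and feel the bottom of all three wells with its tip, one after another starting at the red end, then hang the pick back on its peg by its eye. Put every leftover stub into the cullet tin and stand all the fresh rods in the brick, one to a well, upright and fully home on the floor of the well. Leave the cup, the paddle and the wax where they are.

Things in the scene. Friction and masses are not known exactly. Their poses are not given: they have to be found in the camera images.
- setter: Fixed cream firebrick, 114 x 230 x 64 mm (x, y, z), origin under its centre, +y end painted red. Three blind wells 72 mm apart along y: 46 mm in diameter, 32 mm deep, floors 32 mm above the bench. Across each, a trough along x, 32 mm wide, 100 mm long, as deep as the well (7 mm walls at its ends), lets fingers that close along x reach down on both sides of a part in the well.
- well1 (a point): Centre of the mouth of the well next to the red end (brick's y = +72 mm), level with the brick's top, 32 mm above the well's floor; axes as the brick's.
- well2 (a point): The same for the middle well.
- well3 (a point): The same for the well at the unpainted end (brick's y = -72 mm).
- pick: Feeling pick hanging on the peg, 171 mm long, 120 g; origin at its tip, z up along it. Rod 8 mm thick with 10 mm ball tip, z 0 to 95 mm; wooden handle 18 (x) by 34 mm (y), z 95 to 146; on top a steel eye, 28 mm wide, 8 mm thick, its hole along x, 18 mm wide, z 146 to 166. Grip across the 34 mm with the tool point at z = 142 mm, gripper pointing down: the peg runs between the fingers.
- pick_tip (a point): The tip of the pick (its origin).
- pick_eye (a point): Middle of the upper edge of the pick's hanging hole (z = 166 mm of the pick), which rests on the peg when it hangs.
- rail: Fixed tool rail of blue 27 mm tube: posts 220 mm apart in y, cross tube at 240 mm height, nothing above 254 mm; origin on the bench under the tube's middle. From there a steel peg 8 mm thick, centreline 240 mm above the bench, points to the rail's -x and ends 94 mm from the tube's centreline, its last 8 mm bent up by 3 mm.
- peg (a point): Top of the peg, 60 mm from the tube's centreline, where the pick hangs; axes as the rail's (the peg points to -x).
- tin: Fixed square cullet tin of bare sheet metal, open on top, 150 x 150 x 55 mm, walls 3 mm; origin under its centre.
- stub1: Leftover stub of glass rod, soot-black like the floors of the wells and so hard to see there, 42 mm in diameter, 18 mm tall, 62 g, lying flat on the floor of well 1 (its top 14 mm below the brick's top); origin under its centre. One to three of the three stubs are there.
- stub2: Leftover stub of glass rod, soot-black like the floors of the wells and so hard to see there, 42 mm in diameter, 18 mm tall, 62 g, lying flat on the floor of well 2 (its top 14 mm below the brick's top); origin under its centre. One to three of the three stubs are there.
- stub3: Leftover stub of glass rod, soot-black like the floors of the wells and so hard to see there, 42 mm in diameter, 18 mm tall, 62 g, lying flat on the floor of well 3 (its top 14 mm below the brick's top); origin under its centre. One to three of the three stubs are there.
- rod1: Fresh piece of purple glass rod, 42 mm in diameter, 42 mm tall, 145 g, standing on the bench at the robot's right; origin under its centre. Fully home in a well it stands on the floor and 10 mm stick out. Two or three of the three rods are there.
- rod2: Fresh piece of purple glass rod, 42 mm in diameter, 42 mm tall, 145 g, standing on the bench at the robot's right; origin under its centre. Fully home in a well it stands on the floor and 10 mm stick out. Two or three of the three rods are there.
- rod3: Fresh piece of purple glass rod, 42 mm in diameter, 42 mm tall, 145 g, standing on the bench at the robot's right; origin under its centre. Fully home in a well it stands on the floor and 10 mm stick out. Two or three of the three rods are there.
- cup: Finished purple glass cup, 80 mm wide, 85 mm tall (bystander).
- paddle: Graphite paddle with wooden handle lying on the bench, 255 mm long (bystander).
- wax: Puck of yellow beeswax, 64 mm wide, 24 mm tall (bystander).
Mind the look-alikes: they are no part of the job. Leave any pink or purple look-alike of the stub1 alone.

How it is judged:
On the way, in this order (a step that is already met when the one before it is completed fails the run):
1. the pick's tip has felt down to the bottom of the well at the red end, or to the top of the stub lying in it (to 4 mm), within 15 mm of the well's axis (horizontal distance between pick_tip and well1 below 0.015 m and (z of pick_tip in the frame of well1 below -0.028 m or (horizontal distance between stub1 and well1 below 0.01 m and z of pick_tip in the frame of stub1 below 0.022 m))), for 0.1 s.
2. the pick's tip has felt down to the bottom of the middle well, or to the top of the stub lying in it (to 4 mm), within 15 mm of the well's axis (horizontal distance between pick_tip and well2 below 0.015 m and (z of pick_tip in the frame of well2 below -0.028 m or (horizontal distance between stub2 and well2 below 0.01 m and z of pick_tip in the frame of stub2 below 0.022 m))), for 0.1 s.
3. the pick's tip has felt down to the bottom of the well at the unpainted end, or to the top of the stub lying in it (to 4 mm), within 15 mm of the well's axis (horizontal distance between pick_tip and well3 below 0.015 m and (z of pick_tip in the frame of well3 below -0.028 m or (horizontal distance between stub3 and well3 below 0.01 m and z of pick_tip in the frame of stub3 below 0.022 m))), for 0.1 s.
At the end, for the whole second after the job is handed in: Every fresh rod in a well of its own: within 6 mm of the axis, 0.12 rad of upright, 4 mm of the floor. Every stub at rest in the cullet tin. The pick at rest on the peg by its eye: hole's top within 35 mm of the peg point, within 0.25 rad of upright, tip over 50 mm above the bench (((horizontal distance between rod1 and well1 below 0.006 m and z of rod1 in the frame of well1 below -0.028 m) or (horizontal distance between rod1 and well2 below 0.006 m and z of rod1 in the frame of well2 below -0.028 m) or (horizontal distance between rod1 and well3 below 0.006 m and z of rod1 in the frame of well3 below -0.028 m)) and angle between each of rod1, rod2, rod3's own z axis and vertical below 0.12 rad and linear speed of each of rod1, stub1, rod2, stub2, rod3, stub3 below 0.03 m/s and horizontal distance between each of stub1, stub2, stub3 and tin below 0.08 m and height (world z) of each of stub1, stub2, stub3 below 0.05 m and ((horizontal distance between rod2 and well1 below 0.006 m and z of rod2 in the frame of well1 below -0.028 m) or (horizontal distance between rod2 and well2 below 0.006 m and z of rod2 in the frame of well2 below -0.028 m) or (horizontal distance between rod2 and well3 below 0.006 m and z of rod2 in the frame of well3 below -0.028 m)) and ((horizontal distance between rod3 and well1 below 0.006 m and z of rod3 in the frame of well1 below -0.028 m) or (horizontal distance between rod3 and well2 below 0.006 m and z of rod3 in the frame of well2 below -0.028 m) or (horizontal distance between rod3 and well3 below 0.006 m and z of rod3 in the frame of well3 below -0.028 m)) and distance between pick_eye and peg below 0.035 m and angle between pick's own z axis and vertical below 0.25 rad and height (world z) of pick_tip above 0.05 m and linear speed of pick below 0.05 m/s); the robot touches nothing.
It fails at once if the cup is moved by more than 30 mm (distance of cup from where it was at the start of the episode above 0.03 m).
It fails at once if the paddle is moved by more than 30 mm (distance of paddle from where it was at the start of the episode above 0.03 m).
It fails at once if the wax is moved by more than 30 mm (distance of wax from where it was at the start of the episode above 0.03 m).
Of stub1, stub2, stub3 only 1 to 3 are there at a start; the rules pass over those that are not, and their reading is None.
Of rod1, rod2, rod3 only 2 to 3 are there at a start; the rules pass over those that are not, and their reading is None.
At some moment in a run one of rod1, rod2, rod3 may be knocked a few centimetres aside while the robot is not near it.
It also fails if it takes over 210 s, if anything falls off the work surface, if the arm or the gripper's body presses on something with over 40 N, if the wrist force passes 120 N, or if a joint passes its speed limit or range.

### The arm

A 6-joint arm with a two-finger parallel gripper is mounted at the origin on the work surface. World frame = base frame: x ahead of the robot, y to its left, z up, the work surface at z = 0. Lengths are in m, angles in rad, forces in N, time in s.
With the tool pointing down it reaches from about 0.35 to 1 m from the base axis. Payload 7.1 kg.
Tool frame: the origin (TCP) lies between the finger pads, 19 mm behind the fingertips; this is the grasp point; z points along the fingers, y is the line along which they close (so a half turn about z gives the same grasp; the last joint's range is limited). The gripper opens to 85 mm and grips with 20 to 120 N. Pads are 22 mm wide; open, the fingers measure 114 mm over their backs; the gripper's body (76 mm by 85 mm) begins 54 mm behind the grasp point. The pads swing forward as they close: fully open they stand 13 mm farther back than shut.
Start: joints at [-1.318, 0.423, 1.63, -0, 1.089, -0.019], TCP at [0.168, -0.602, 0.25] pointing down, gripper open.
Joint ranges: [-3, 3], [-0.9, 2.11], [0.09, 2.58], [-1.31, 4.45], [0.11, 2.69], [-2.54, 2.54]. Speed limits (rad/s): [2.39, 2.39, 3.01, 3.14, 3.14, 3.14].

### API

Orientations are given as [roll, pitch, yaw] about the fixed x, y, z axes, in that order (R = Rz(yaw) Ry(pitch) Rx(roll)).
In Python, from station import telemetry, viewer, ticket gives the robot as it stands.
- The arm moves only by the shell command python3 -m inch 'ROWS' [OPENING] [FORCE]. ROWS is JSON, a list of rows, each a list of 2 entries, a list of its own where there are three numbers: the shift along the tool's x, y, z in mm, then the turn about the tool's z in rad. In form: [[[x, y, z], turn], ...]. A call has exactly 10 rows; each row shifts and turns the commanded pose from where the row before left it, along the tool's axes as they then stand; what a row does not reach is not made up. A row lasts 1/12 s, in which the tool goes at most 41.7 mm and 7.16 degrees, less where a joint would pass 70% of its speed; a pose out of reach is approached as far as the arm can. A call with a gripper value outside its range is refused whole. OPENING is the gripper's target within -1 to 1 (fully open at 1, half-way at 0, shut at -1), set as the call begins (- or left out, the last holds). The fingers move at their own pace and stop on an object; FORCE is the grip in N (left out, the last holds). Time passes only in rows, so rows that do not move let the fingers close, or fill a call up. It gives the time, the measured TCP pose, the force and the opening at its end, in the units of the state.
- telemetry.state(): the state, without advancing time (a new reading comes with each control period).
- viewer.get_image(name): name is "scene" or "top"; returns a dict with "image" (400x640x3 uint8, blue, green, red), "mtx" (3x3 intrinsics, pixels), "k1" (the pictures are not rectified: a ray, as slopes to the right and down, at radius r is drawn at 1 + k1 r^2 times it, then the intrinsics apply), "rvec" (rotation vector, rad) and "tvec" (3), from world to camera coordinates, as OpenCV has them. Camera axes: x right, y down, z forward; pixel columns grow to the right and rows downward; lengths in m; the calibration is good to about 2 mm. A picture is of the moment at which its call begins. There is no depth.
- ticket.close_job(): hands the job in, once; it reports no verdict.
The state is a dict: "time": time; "q": joint angles; "joint_vel": joint speeds; "joint_efforts": joint torques, N m; "eef_pos": TCP position; "orientation": TCP orientation; "force": force on the tool from outside, world axes, zero at the start; "moment": the same for the moment, N m; "gripper_width": opening from 0.0 (shut) to 1.0 (fully open).
Only numpy, scipy, OpenCV 4.12 (cv2) and the standard library are available. Lean on these libraries where they do the work, as an engineer would, in place of code of your own. Each camera call takes 0.05 s, during which the arm holds its last target. There are 200 camera calls.

## Working session

There is one attempt and no reset: what is moved stays moved. The work goes in short steps, Python scripts to look and compute and a shell command to move; the robot and the scene stay as the last step left them, time stands still between calls to the robot, and variables do not carry over. Pictures are saved under pics/ and viewed, on a budget of 14 in all, crops included, one or two more only if the job needs it, and the job is handed in when it is done.

```bash
ls; mkdir -p pics; cat > h.py <<'E'
import numpy as np, cv2
from station import telemetry, viewer, ticket
def grab(n):
    return viewer.get_image(n)
def ray(c,u,v):
    K=np.array(c["mtx"]);k=c["k1"]
    d=np.array([(u-K[0,2])/K[0,0],(v-K[1,2])/K[1,1]]);s=d.copy()
    for _ in range(30): s=d/(1+k*(s@s))
    R=cv2.Rodrigues(np.array(c["rvec"],float))[0];t=np.array(c["tvec"],float).ravel()
    return -R.T@t, R.T@np.array([s[0],s[1],1])
def onz(c,u,v,z):
    o,d=ray(c,u,v);return o+d*(z-o[2])/d[2]
def proj(c,p):
    K=np.array(c["mtx"]);R=cv2.Rodrigues(np.array(c["rvec"],float))[0]
    q=R@np.array(p)+np.array(c["tvec"]).ravel();s=q[:2]/q[2];s=s*(1+c["k1"]*(s@s))
    return K[0,0]*s[0]+K[0,2],K[1,1]*s[1]+K[1,2]
E
python3 - <<'E'
from h import *
for n in("scene","top"):
    c=grab(n);cv2.imwrite(f"pics/{n}0.png",c["image"]);print(n,c["mtx"],c["k1"],ray(c,320,200))
print(telemetry.state())
E
```

```text
pics
scene [[400.31952495   0.         315.53161011]
 [  0.         400.31952495 199.05786558]
 [  0.           0.           1.        ]] 0.020455635681359437 (array([1.137537  , 0.37818333, 1.06899707]), array([-0.51826589, -0.32938726, -0.78932543]))
top [[417.71557032   0.         320.03488211]
 [  0.         417.71557032 194.9368185 ]
 [  0.           0.           1.        ]] -0.03667844467121163 (array([ 0.36364568, -0.03088762,  1.09277722]), array([ 0.16975031,  0.00566993, -0.98554534]))
{'time': 0.1, 'q': array([-1.31802591e+00,  4.23782980e-01,  1.63060709e+00, -1.49179758e-05,
        1.08859148e+00, -1.90396414e-02]), 'joint_vel': array([-0.00086127, -0.00030552, -0.00211827, -0.00058124,  0.0002248 ,
       -0.00033495]), 'joint_efforts': array([-1.35726723e-04, -5.58425188e+01, -2.82446265e+01,  4.23930169e-05,
        2.98992723e-03, -1.31756502e-05]), 'eef_pos': array([ 0.16767848, -0.60160569,  0.24931436]), 'orientation': array([-3.14020376e+00, -1.32375114e-05,  2.71816977e-01]), 'force': array([-0.04410546, -0.14631085,  0.52265669]), 'moment': array([-0.03393103,  0.00398158, -0.02707047]), 'gripper_width': 1.0014043125421264}
```

View pics/scene0.png

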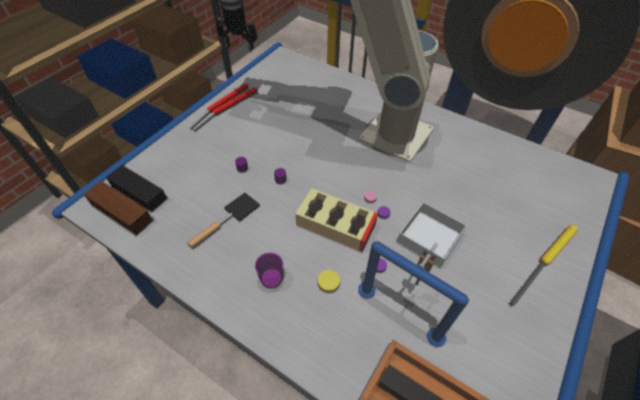

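View pics/top0.png

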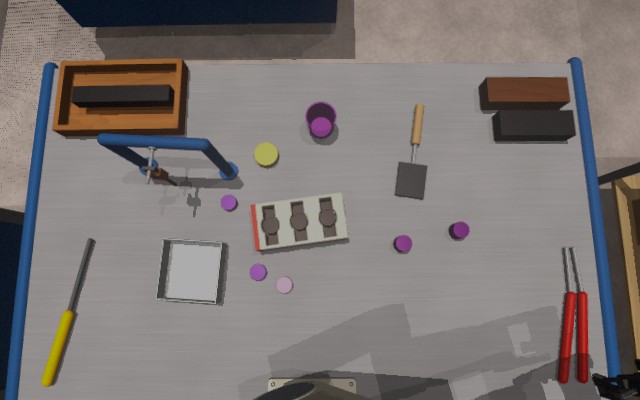

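The top view shows the brick at about (299,222) with its red end at (255,228), the rail at (155,142)-(230,170) and the tin at (192,271). Two purple rods stand at the robot's right, at (403,244) and (460,231). The flat purple and pink discs at (229,202), (258,272) and (284,285) are look-alikes. Next I measure and crop.

```bash
python3 - <<'E'
from h import *
c=grab("top");s=grab("scene");im=c["image"];hsv=cv2.cvtColor(im,cv2.COLOR_BGR2HSV)
def blobs(m,amin=40):
    n,l,st,ce=cv2.connectedComponentsWithStats(m.astype(np.uint8))
    return [(ce[i].round(1),st[i],l==i) for i in range(1,n) if st[i][4]>amin]
H,S,V=cv2.split(hsv)
for ce,st,_ in blobs((H>130)&(H<165)&(S>90)&(V>40)): print("purple",ce,st,onz(c,*ce,.042).round(4))
# brick
m=((H>18)&(H<40)&(S>25)&(S<120)&(V>120));m[:180]=0;m[260:]=0;m[:,:245]=0;m[:,355:]=0
red=((H<6)|(H>174))&(S>120);red[:190]=0;red[260:]=0;red[:,:240]=0;red[:,270:]=0
p=np.argwhere(m|red)[:,::-1].astype(np.float32)
w=np.array([onz(c,*q,.064)[:2] for q in p],np.float32)
r=cv2.minAreaRect(w);print("brick",r,cv2.boxPoints(r).round(4).tolist(),m.sum(),red.sum())
# tin rim approx
A=cv2.resize(im[120:220,85:245],None,fx=4,fy=4,interpolation=2)
sc=cv2.cvtColor(s["image"],cv2.COLOR_BGR2HSV)
B=cv2.resize(im[185:310,150:360],None,fx=3.5,fy=3.5,interpolation=2)
cv2.imwrite("pics/a.png",A);cv2.imwrite("pics/b.png",B)
cv2.imwrite("pics/c.png",cv2.resize(s["image"][220:360,340:480],None,fx=4,fy=4,interpolation=2))
E
```

```text
purple [320.7 122.8] [306 102  30  35 473] [ 0.7518 -0.028   0.042 ]
purple [228.2 202.1] [221 195  16  16 186] [0.5409 0.2101 0.042 ]
purple [460.6 229.5] [453 222  16  16 201] [ 0.4664 -0.3794  0.042 ]
purple [403.1 243.2] [395 236  17  16 209] [ 0.4333 -0.2324  0.042 ]
purple [257.6 271.8] [250 264  16  16 200] [0.365  0.1311 0.042 ]
brick ((0.48749080300331116, 0.028875261545181274), (0.1137639507651329, 0.2271621972322464), 7.420328617095947) [[0.4163999855518341, 0.13420000672340393], [0.4458000063896179, -0.09109999984502792], [0.5586000084877014, -0.07639999687671661], [0.52920001745224, 0.14890000224113464]] 111 176
```

View pics/a.png

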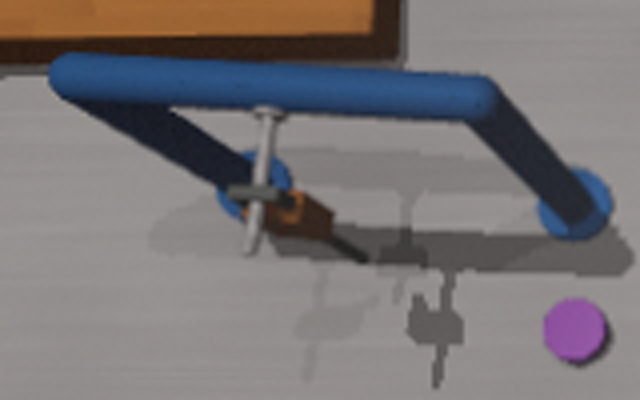

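View pics/b.png

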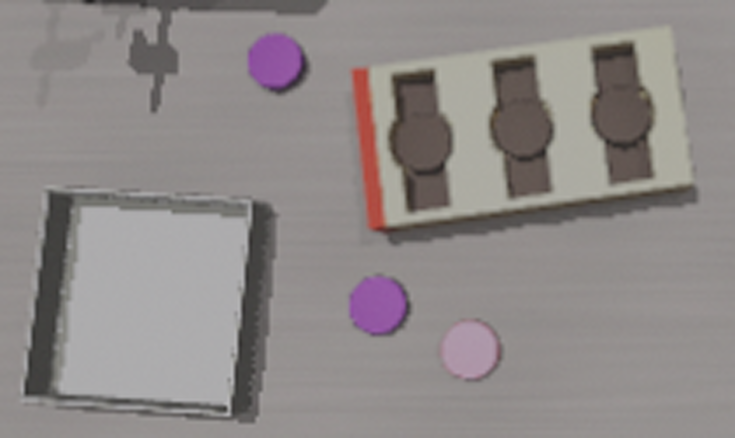

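View pics/c.png

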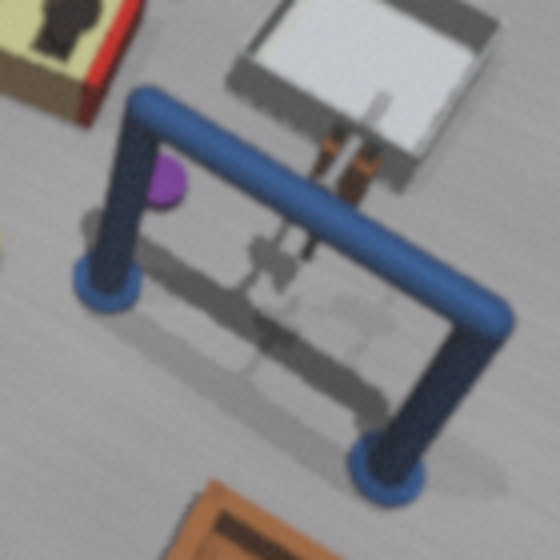

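Crop a shows the pick's eye on the peg near (253,192), with the peg running from (268,112) to (250,250). Crop b shows the brick corners, with wells at (421,138), (522,127) and (621,114), and the tin rim. Crop c confirms the pick hangs on the robot side of the rail, and the three discs are flat.

```bash
cat >> h.py <<'E'
def go(x,y,z,yaw,st=None):
    "tool-frame mm shift from measured pose, then turn (yaw mod pi, nearest)"
    st=st or telemetry.state();p=np.array(st["eef_pos"]);a=st["orientation"]
    w=a[2];d=(np.array([x,y,z])-p)*1000
    tx=np.array([np.cos(w),np.sin(w),0]);ty=np.array([np.sin(w),-np.cos(w),0])
    dy=(yaw-w+np.pi/2)%np.pi-np.pi/2
    print("pos",p.round(4),"rpy",np.round(a,4),"shift",(d@tx).round(1),(d@ty).round(1),(-d[2]).round(1),"turn",round(-dy,3),"F",np.round(st["force"],1),"w",round(st["gripper_width"],3),"t",round(st["time"],2))
E
python3 - <<'E'
from h import *
c=grab("top");s=grab("scene")
A=lambda u,v:(u/4+85-.4,v/4+120-.4)
B=lambda u,v:(u/3.5+150-.4,v/3.5+185-.4)
t1=onz(c,*A(75,75),.24);t2=onz(c,*A(480,98),.24);print("tube",t1,t2)
d=(t1-t2)[:2];print("len",np.linalg.norm(d),"yaw",np.arctan2(-d[0],d[1]), "mid",(t1+t2)/2)
# peg base/tip/eye
for n,q in(("base",(268,112)),("eye",(253,192)),("tip",(250,250))):print(n,onz(c,*A(*q),.244))
# scene tube endpoints & peg
C=lambda u,v:(u/4+340-.4,v/4+220-.4)
u1=onz(s,*C(150,105),.24);u2=onz(s,*C(495,318),.24);print("scene tube",u1,u2,"mid",(u1+u2)/2)
# post bases
print("bases top",onz(c,*A(255,185),0.0),onz(c,*A(575,205),.0),"scene",onz(s,*C(107,285),0),onz(s,*C(387,470),0))
for q in((47,188),(255,202),(232,415),(25,402)):print("tin",onz(c,*B(*q),.055).round(4))
for q in((421,138),(522,127),(621,114)):print("circ",onz(c,*B(*q),.064).round(4),onz(c,*B(*q),.032).round(4))
for q in((353,70),(383,228),(692,185),(670,28)):print("brick",onz(c,*B(*q),.064).round(4))
cx,cy,y=.4875,.0289,.1295
for k in(.072,0,-.072):print("well",cx-k*np.sin(y),cy+k*np.cos(y))
E
```

```text
tube [0.64897862 0.44140521 0.24      ] [0.63338489 0.21970011 0.24      ]
len 0.22225282231879698 yaw -0.07021980947732562 mid [0.64118175 0.33055266 0.24      ]
base [0.62564751 0.3321223  0.244     ]
eye [0.5818129 0.3370694 0.244    ]
tip [0.55049186 0.3364455  0.244     ]
scene tube [0.63396376 0.22321712 0.24      ] [0.64919506 0.4446021  0.24      ] mid [0.64157941 0.33390961 0.24      ]
bases top [0.64942204 0.44181573 0.        ] [0.6334347  0.22221312 0.        ] scene [0.63831432 0.22386287 0.        ] [0.65068664 0.44308414 0.        ]
tin [0.448 0.368 0.055]
tin [0.4374 0.2181 0.055 ]
tin [0.2902 0.2292 0.055 ]
tin [0.299  0.3749 0.055 ]
circ [0.4814 0.0995 0.064 ] [0.485  0.1036 0.032 ]
circ [0.4887 0.028  0.064 ] [0.4926 0.0298 0.032 ]
circ [ 0.4975 -0.0421  0.064 ] [ 0.5017 -0.0425  0.032 ]
brick [0.5304 0.1489 0.064 ]
brick [0.4182 0.1252 0.064 ]
brick [ 0.4469 -0.0916  0.064 ]
brick [ 0.5593 -0.0778  0.064 ]
well 0.4782020391247756 0.10029711425234773
well 0.4875 0.0289
well 0.4967979608752244 -0.04249711425234774
```

```bash
python3 -m inch '[[[0,0,-35],0],[[0,0,-35],0],[[25,-30.5,0],0],[[25,-30.5,0],0],[[25,-30.5,0],0],[[25,-30.5,0],0],[[25,-30.5,0],0],[[25,-30.5,0],0],[[25,-30.5,0],0],[[25,-30.5,0],0]]' 1
python3 -m inch '[[[25,-30.5,0],0],[[25,-30.5,0],0],[[25,-30.5,0],0],[[25,-30.5,0],0],[[25,-30.5,0],0],[[25,-30.5,0],0],[[25,-30.5,0],0],[[25,-30.5,0],0],[[25,-30.5,0],0],[[25,-30.5,0],0]]'
python3 -m inch '[[[25,-30.5,0],0],[[25,-30.5,0],0],[[25,-30.5,0],0],[[25,-30.5,0],0],[[25,-30.5,0],-0.1],[[0,0,0],-0.124],[[0,0,0],-0.124],[[0,0,0],-0.124],[[0,0,0],-0.124],[[0,0,0],-0.124]]'
python3 -m inch '[[[0,0,0],-0.124],[[0,0,0],-0.124],[[0,0,0],-0.124],[[0,0,0],-0.124],[[0,0,0],-0.124],[[0,0,0],-0.124],[[0,0,0],-0.124],[[0,0,0],-0.124],[[0,0,0],-0.124],[[0,0,0],-0.124]]'
python3 -m inch '[[[0,0,0],-0.124],[[0,0,0],-0.124],[[0,0,0],-0.124],[[0,0,0],-0.124],[[0,0,0],-0.124],[[0,0,0],-0.124],[[0,0,0],-0.1],[[0,0,0],0],[[0,0,0],0],[[0,0,0],0]]'
python3 -c "
from h import *
go(.5815,.336,.32,3.07)"
```

```text
time: 1.13
eef_pos: [0.2952, -0.3115, 0.3202]
orientation: [3.141, -0.0, 0.271]
force: [1.5, -0.5, 0.5]
gripper_width: 1.001
time: 1.97
eef_pos: [0.4542, 0.0497, 0.3203]
orientation: [3.141, -0.001, 0.272]
force: [1.4, -1.0, 0.8]
gripper_width: 1.004
time: 2.8
eef_pos: [0.5332, 0.2282, 0.3198]
orientation: [-3.141, 0.0, 0.998]
force: [0.5, -0.1, 0.4]
gripper_width: 1.0
time: 3.63
eef_pos: [0.5333, 0.228, 0.32]
orientation: [-3.141, -0.0, 2.238]
force: [-0.4, 0.2, -0.2]
gripper_width: 0.996
time: 4.47
eef_pos: [0.5334, 0.2281, 0.32]
orientation: [-3.142, -0.0, 3.073]
force: [0.2, 0.7, 0.6]
gripper_width: 0.997
pos [0.5334 0.2281 0.32  ] rpy [-3.1416 -0.      3.0729] shift -40.6 111.0 0.0 turn 0.003 F [0.2 0.7 0.6] w 0.997 t 4.47
```

```bash
python3 -m inch '[[[-10,37,0],0],[[-10,37,0],0],[[-10,37,0],0],[[-10.6,0,0],0],[[0,0,30],0],[[0,0,20],0],[[0,0,0],0],[[0,0,0],0],[[0,0,0],0],[[0,0,0],0]]'
python3 - <<'E'
from h import *
go(.5815,.336,.22,3.07)
c=grab("top");s=grab("scene")
I=[cv2.resize(i,(400,400),interpolation=2) for i in(c["image"][110:230,90:210],s["image"][210:330,370:490])]
cv2.imwrite("pics/d.png",np.hstack(I))
E
```

```text
time: 5.3
eef_pos: [0.582, 0.3364, 0.272]
orientation: [3.14, 0.002, 3.075]
force: [-0.1, 0.4, 0.1]
gripper_width: 1.002
pos [0.582  0.3364 0.272 ] rpy [3.140e+00 2.400e-03 3.075e+00] shift 0.5 -0.4 52.0 turn 0.005 F [-0.1  0.4  0.1] w 1.002 t 5.3
```

View pics/d.png

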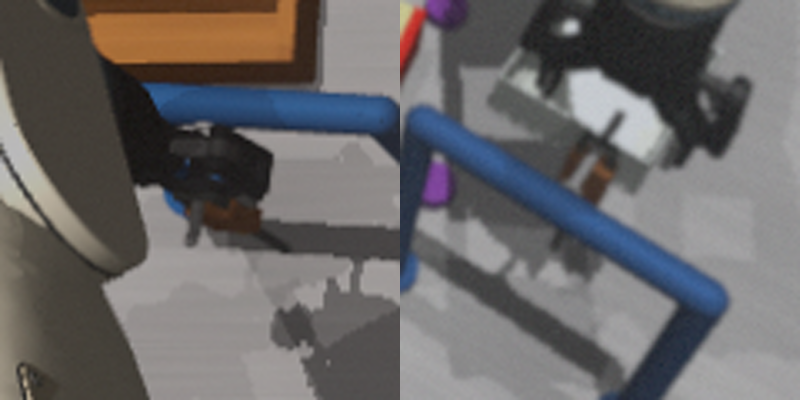

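The fingers straddle the hanging pick in both views: in the scene half they are at (545,70) and (735,100), with the pick at (585,165) between and below them. Descending.

```bash
python3 -m inch '[[[0,0,10],0],[[0,0,10],0],[[0,0,10],0],[[0,0,10],0],[[0,0,10],0],[[0,0,2],0],[[0,0,0],0],[[0,0,0],0],[[0,0,0],0],[[0,0,0],0]]'
python3 -m inch '[[[0,0,0],0],[[0,0,0],0],[[0,0,0],0],[[0,0,0],0],[[0,0,0],0],[[0,0,0],0],[[0,0,0],0],[[0,0,0],0],[[0,0,0],0],[[0,0,0],0]]' -1 60
python3 -m inch '[[[0,0,0],0],[[0,0,0],0],[[0,0,0],0],[[0,0,0],0],[[0,0,0],0],[[0,0,0],0],[[0,0,0],0],[[0,0,0],0],[[0,0,0],0],[[0,0,0],0]]' -1 60
```

```text
time: 6.23
eef_pos: [0.5815, 0.3364, 0.2187]
orientation: [3.141, 0.001, 3.076]
force: [-0.8, 0.8, -0.7]
gripper_width: 0.998
time: 7.07
eef_pos: [0.5814, 0.3363, 0.2183]
orientation: [3.141, 0.001, 3.076]
force: [0.1, 0.1, 3.5]
gripper_width: 0.382
time: 7.9
eef_pos: [0.5814, 0.3363, 0.2183]
orientation: [3.141, 0.001, 3.076]
force: [0.3, 0.6, 4.8]
gripper_width: 0.388
```

```bash
python3 -m inch '[[[0,0,-3],0],[[0,0,-4],0],[[0,0,0],0],[[0,0,0],0],[[0,0,0],0],[[5,0,0],0],[[5,0,0],0],[[0,0,0],0],[[0,0,0],0],[[0,0,0],0]]'

```

```text
time: 8.73
eef_pos: [0.5711, 0.3369, 0.2251]
orientation: [3.142, 0.0, 3.076]
force: [0.4, -0.1, -1.8]
gripper_width: 0.385
```

```bash
python3 -m inch '[[[8,0,0],0],[[8,0,0],0],[[8,0,0],0],[[8,0,0],0],[[8,0,0],0],[[8,0,0],0],[[15,0,0],0],[[15,0,0],0],[[0,0,0],0],[[0,0,0],0]]'
python3 - <<'E'
from h import *
go(.4782,.1003,.25,3.07)
c=grab("top");s=grab("scene")
I=[cv2.resize(i,(400,400),interpolation=2) for i in(c["image"][120:240,90:210],s["image"][190:310,360:480])]
cv2.imwrite("pics/e.png",np.hstack(I))
E
```

```text
time: 9.57
eef_pos: [0.4927, 0.3422, 0.2253]
orientation: [3.141, 0.0, 3.077]
force: [0.1, 0.2, -1.4]
gripper_width: 0.388
pos [0.4927 0.3422 0.2253] rpy [3.1414e+00 4.0000e-04 3.0768e+00] shift -1.1 -242.3 -24.7 turn 0.007 F [ 0.1  0.2 -1.4] w 0.388 t 9.57
```

View pics/e.png

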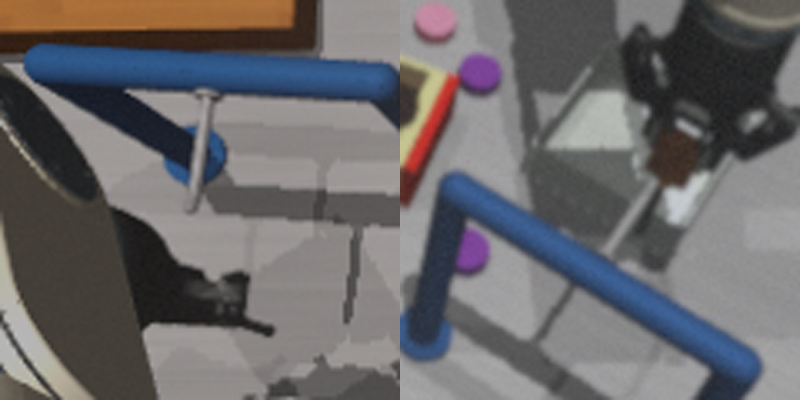

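The pick is in the gripper and off the peg: its tip is at (270,330) in the left half and the bare peg runs from (205,95) to (190,208). Next I check the tip's offset and move to well 1.

```bash
python3 - <<'E'
from h import *
c=grab("top")
f=lambda u,v:(u*.3+90-.35,v*.3+120-.35)
print(onz(c,*f(268,329),.09),telemetry.state()["eef_pos"])
print("peg",onz(c,*f(206,98),.24),onz(c,*f(191,209),.245))
E
python3 -m inch '[[[0,-10,-15],0],[[0,-30,-15],0],[[0,-30,0],0],[[0,-30,0],0],[[0,-30,0],0],[[0,-30,0],0],[[0,-30,0],0],[[0,-30,0],0],[[-1,-22,0],0],[[0,0,0],0]]'
```

```text
[0.49362812 0.34012848 0.09      ] [0.494061   0.34211645 0.22529852]
peg [0.62365861 0.33392945 0.24      ] [0.54973845 0.33629407 0.245     ]
time: 10.55
eef_pos: [0.4786, 0.097, 0.2551]
orientation: [-3.14, 0.0, 3.073]
force: [-0.7, 0.0, -1.1]
gripper_width: 0.385
```

```bash
python3 -m inch '[[[0,3,5],0],[[0,0,15],0],[[0,0,15],0],[[0,0,15],0],[[0,0,8],0],[[0,0,0],0],[[0,0,1],0],[[0,0,1],0],[[0,0,1],0],[[0,0,0],0]]'
python3 -m inch '[[[0,0,1],0],[[0,0,1],0],[[0,0,0],0],[[0,0,1],0],[[0,0,0],0],[[0,0,1],0],[[0,0,0],0],[[0,0,0],0],[[0,0,0],0],[[0,0,0],0]]'
python3 -m inch '[[[0,0,1],0],[[0,0,0],0],[[0,0,0],0],[[0,0,1],0],[[0,0,0],0],[[0,0,0],0],[[0,0,0],0],[[0,0,0],0],[[0,0,0],0],[[0,0,0],0]]'
```

```text
time: 11.38
eef_pos: [0.479, 0.1036, 0.1945]
orientation: [3.141, 0.001, 3.076]
force: [-0.3, 0.3, -1.3]
gripper_width: 0.386
time: 12.22
eef_pos: [0.4788, 0.1034, 0.1902]
orientation: [3.142, 0.0, 3.076]
force: [0.7, -0.6, 1.3]
gripper_width: 0.382
time: 13.05
eef_pos: [0.4797, 0.1035, 0.1896]
orientation: [3.141, 0.002, 3.076]
force: [-2.6, -1.6, 16.7]
gripper_width: 0.385
```

Contact at tip z ≈ 0.050 means well 1 holds a stub. On to well 2.

```bash
python3 -m inch '[[[0,0,-10],0],[[0,0,-25],0],[[-3,-20,0],0],[[-5,-28,0],0],[[-5,-26,0],0],[[0,0,0],0],[[0,0,10],0],[[0,0,15],0],[[0,0,2],0],[[0,0,0],0]]'
python3 -m inch '[[[0,0,2],0],[[0,0,2],0],[[0,0,1],0],[[0,0,0],0],[[0,0,1],0],[[0,0,0],0],[[0,0,1],0],[[0,0,0],0],[[0,0,0],0],[[0,0,0],0]]'
```

```text
time: 13.88
eef_pos: [0.4856, 0.0293, 0.1946]
orientation: [-3.141, -0.003, 3.076]
force: [-1.0, 0.4, -2.1]
gripper_width: 0.382
time: 14.72
eef_pos: [0.4874, 0.0288, 0.19]
orientation: [3.141, 0.002, 3.076]
force: [-0.8, 0.0, 6.7]
gripper_width: 0.382
```

```bash
python3 -m inch '[[[0,0,-10],0],[[0,0,-25],0],[[-3,-18,0],0],[[-5,-27,0],0],[[-6,-26,0],0],[[0,0,0],0],[[0,0,10],0],[[0,0,15],0],[[0,0,2],0],[[0,0,0],0]]'
python3 -m inch '[[[0,0,2],0],[[0,0,2],0],[[0,0,1],0],[[0,0,0],0],[[0,0,1],0],[[0,0,0],0],[[0,0,1],0],[[0,0,0],0],[[0,0,0],0],[[0,0,0],0]]'
```

```text
time: 15.55
eef_pos: [0.4949, -0.0423, 0.1959]
orientation: [3.141, -0.003, 3.076]
force: [-0.2, -0.2, -2.7]
gripper_width: 0.386
time: 16.38
eef_pos: [0.4962, -0.0431, 0.1902]
orientation: [3.142, 0.0, 3.076]
force: [-0.2, 0.4, 0.6]
gripper_width: 0.388
```

```bash
python3 -m inch '[[[0,0,1],0],[[0,0,0],0],[[0,0,1],0],[[0,0,0],0],[[0,0,0],0],[[0,0,0],0],[[0,0,0],0],[[0,0,0],0],[[0,0,0],0],[[0,0,0],0]]'
```

```text
time: 17.22
eef_pos: [0.4971, -0.0431, 0.1897]
orientation: [-3.142, 0.002, 3.076]
force: [-2.0, 0.4, 14.5]
gripper_width: 0.386
```

All three wells hold stubs. I'm returning the pick to its pre-peg pose.

```bash
python3 -m inch '[[[0,0,-10],0],[[0,0,-25],0],[[2,20,0],0],[[3,38,0],0],[[3,38,0],0],[[3,38,0],0],[[3,38,0],0],[[3,38,0],0],[[3,38,0],0],[[3,38,0],0]]'
python3 -m inch '[[[3,38,0],0],[[3,38,0],0],[[2,20,0],0],[[0,0,0],0],[[0,0,0],0],[[0,0,0],0],[[0,0,0],0],[[0,0,0],0],[[0,0,0],0],[[0,0,0],0]]'
python3 -c "
from h import *
go(.4931,.3422,.2255,3.076)"
```

```text
time: 18.05
eef_pos: [0.4914, 0.2456, 0.2232]
orientation: [-3.141, -0.0, 3.076]
force: [0.8, -0.4, -1.3]
gripper_width: 0.386
time: 18.88
eef_pos: [0.4905, 0.3394, 0.2232]
orientation: [3.142, 0.0, 3.075]
force: [-0.3, -0.8, -1.1]
gripper_width: 0.385
pos [0.4905 0.3394 0.2232] rpy [3.1416 0.     3.0746] shift -2.4 3.0 -2.3 turn -0.001 F [-0.3 -0.8 -1.1] w 0.385 t 18.88
```

```bash
python3 -m inch '[[[0,3,-2],0],[[0,0,0],0],[[-10,0,0],0],[[-8,0,0],0],[[-8,0,0],0],[[-6,0,0],0],[[-6,0,0],0],[[-6,0,0],0],[[0,0,0],0],[[0,0,0],0]]'
python3 -c "
from h import *
go(.5814,.3363,.2253,3.076)"
```

```text
time: 19.72
eef_pos: [0.5346, 0.3401, 0.2248]
orientation: [-3.142, -0.0, 3.075]
force: [-1.0, -0.2, -1.9]
gripper_width: 0.386
pos [0.5346 0.3401 0.2248] rpy [-3.1415e+00 -3.0000e-04  3.0753e+00] shift -47.0 -0.7 -0.5 turn -0.001 F [-1.  -0.2 -1.9] w 0.386 t 19.72
```

```bash
python3 -m inch '[[[-5,-0.5,-0.5],0],[[-5,0,0],0],[[-5,0,0],0],[[-5,0,0],0],[[-5,0,0],0],[[0,0,0],0],[[0,0,0],0],[[0,0,0],0],[[0,0,0],0],[[0,0,0],0]]'
python3 -m inch '[[[-6,0,0],0],[[-6,0,0],0],[[-6,0,0],0],[[-4,0,0],0],[[0,0,0],0],[[0,0,0],0],[[0,0,0],0],[[0,0,0],0],[[0,0,0],0],[[0,0,0],0]]'
```

```text
time: 20.55
eef_pos: [0.559, 0.3381, 0.2255]
orientation: [-3.142, -0.0, 3.076]
force: [-0.2, -0.8, -1.1]
gripper_width: 0.387
time: 21.38
eef_pos: [0.5811, 0.3367, 0.2256]
orientation: [-3.142, -0.0, 3.076]
force: [0.9, -0.1, -1.0]
gripper_width: 0.386
```

```bash
python3 -m inch '[[[0,0,2],0],[[0,0,2],0],[[0,0,2],0],[[0,0,1],0],[[0,0,0],0],[[0,0,0],0],[[0,0,0],0],[[0,0,0],0],[[0,0,0],0],[[0,0,0],0]]'
python3 -m inch '[[[0,0,0],0],[[0,0,0],0],[[0,0,0],0],[[0,0,0],0],[[0,0,0],0],[[0,0,0],0],[[0,0,0],0],[[0,0,0],0],[[0,0,0],0],[[0,0,0],0]]' 1
python3 - <<'E'
from h import *
go(.4782,.1003,.25,1.7)
c=grab("top");s=grab("scene")
I=[cv2.resize(i,(400,400),interpolation=2) for i in(c["image"][120:240,90:210],s["image"][190:310,360:480])]
cv2.imwrite("pics/f.png",np.hstack(I))
E
```

```text
time: 22.22
eef_pos: [0.5812, 0.3367, 0.2185]
orientation: [3.142, -0.0, 3.076]
force: [-2.0, 0.7, -0.6]
gripper_width: 0.386
time: 23.05
eef_pos: [0.5812, 0.3366, 0.2186]
orientation: [-3.142, 0.0, 3.076]
force: [1.1, -0.4, 0.1]
gripper_width: 1.001
pos [0.5812 0.3366 0.2186] rpy [-3.1416  0.      3.0758] shift 87.3 -242.6 -31.4 turn 1.376 F [ 1.1 -0.4  0.1] w 1.001 t 23.05
```

View pics/f.png

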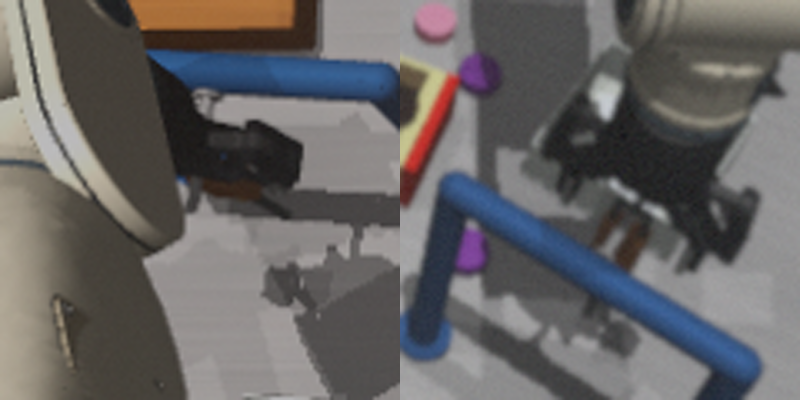

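The pick hangs on the peg on its own, with the fingers open around it ((620,235) right half). Lifting off and going above well 1.

```bash
python3 -m inch '[[[0,0,-10],0],[[0,0,-20],0],[[0,0,-30],0],[[0,0,-30],0],[[10,-30,-10],0],[[10,-36,0],0],[[10,-36,0],0],[[10,-36,0],0],[[10,-36,0],0],[[10,-36,0],0]]' 0.4
python3 -m inch '[[[15,-33,0],0],[[12,0,0],0.12],[[0,0,30],0.12],[[0,0,30],0.12],[[0,0,30],0.12],[[0,0,0],0.12],[[0,0,0],0.12],[[0,0,0],0.12],[[0,0,0],0.12],[[0,0,0],0.12]]'
python3 -m inch '[[[0,0,0],0.12],[[0,0,0],0.12],[[0,0,0],0.056],[[0,0,0],0],[[0,0,0],0],[[0,0,0],0],[[0,0,0],0],[[0,0,0],0],[[0,0,0],0],[[0,0,0],0]]'
python3 - <<'E'
from h import *
go(.479,.100,.15,1.70)
c=grab("top");s=grab("scene")
I=[cv2.resize(i,(400,400),interpolation=2) for i in(c["image"][60:220,160:320],s["image"][150:250,280:380])]
cv2.imwrite("pics/g.png",np.hstack(I)); cv2.imwrite("pics/g2.png",c["image"])
E
```

```text
time: 23.98
eef_pos: [0.5068, 0.1297, 0.3195]
orientation: [3.141, 0.001, 3.076]
force: [1.3, -0.3, -0.4]
gripper_width: 0.701
time: 24.82
eef_pos: [0.4788, 0.1, 0.2293]
orientation: [3.141, 0.0, 1.99]
force: [-0.2, 0.0, -0.1]
gripper_width: 0.702
time: 25.65
eef_pos: [0.4784, 0.0999, 0.2285]
orientation: [-3.142, -0.0, 1.7]
force: [-0.1, 0.6, -0.2]
gripper_width: 0.7
pos [0.4784 0.0999 0.2285] rpy [-3.1415 -0.      1.7001] shift 0.0 0.6 78.5 turn 0.0 F [-0.1  0.6 -0.2] w 0.7 t 25.65
```

View pics/g.png

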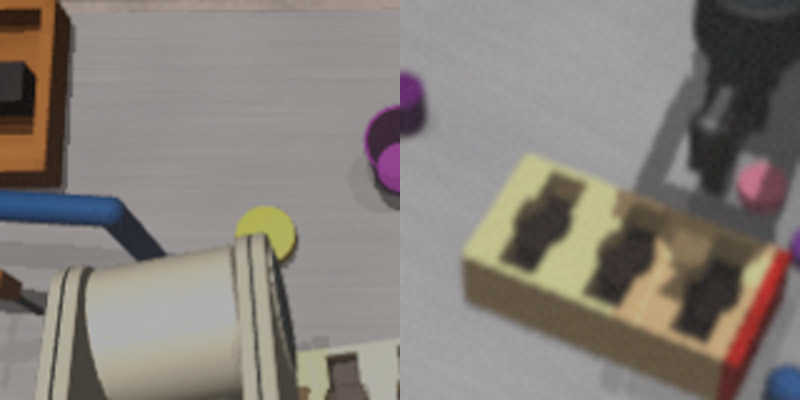

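The right half shows the gripper's fingers above well 1 (trough at (715,285)), with nothing between. The brick's top corners there are at (530,155), (463,255), (720,362) and (788,250). I use them to cross-check the brick pose.

```bash
python3 -m inch '[[[0,0.5,25],0],[[0,0,30],0],[[0,0,30],0],[[0,0,30],0],[[0,0,10],0],[[0,0,0],0],[[0,0,0],0],[[0,0,0],0],[[0,0,0],0],[[0,0,0],0]]' 0.35
python3 - <<'E'
from h import *
s=grab("scene")
g=lambda u,v:((u-400)/4+280-.4,v/4+150-.4)
P=[onz(s,*g(*q),.064)[:2].round(4) for q in((530,155),(463,255),(720,362),(788,250))];print(P,np.mean(P,0))
for q in((545,220),(627,262),(713,288)):print(onz(s,*g(*q),.064)[:2].round(4))
go(.479,.1,.0545,1.7)
cv2.imwrite("pics/i.png",cv2.resize(s["image"][170:250,330:410],None,fx=6,fy=6,interpolation=2))
E
```

```text
time: 26.58
eef_pos: [0.4799, 0.1002, 0.105]
orientation: [3.139, -0.0, 1.7]
force: [0.5, -0.8, 0.1]
gripper_width: 0.675
[array([ 0.4517, -0.0889]), array([ 0.5639, -0.0761]), array([0.5382, 0.1381]), array([0.42  , 0.1312])] [0.49345  0.026075]
[ 0.5003 -0.042 ]
[0.4991 0.0332]
[0.4835 0.1007]
pos [0.4797 0.1001 0.1048] rpy [ 3.1392e+00 -1.0000e-04  1.6998e+00] shift -0.0 -0.7 50.3 turn -0.0 F [ 0.2  0.2 -0.1] w 0.676 t 26.63
```

View pics/i.png

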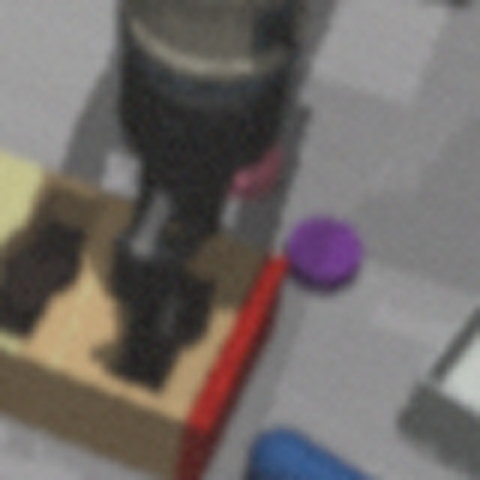

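```bash
python3 -m inch '[[[0,1.5,10],0],[[0,0,10],0],[[0,0,5],0],[[0,0,5],0],[[0,0,3],0],[[0,0,0],0],[[0,0,0],0],[[0,0,0],0],[[0,0,0],0],[[0,0,0],0]]'
python3 -m inch '[[[0,0,3],0],[[0,0,3],0],[[0,0,3],0],[[0,0,3],0],[[0,0,3],0],[[0,0,2],0],[[0,0,0],0],[[0,0,0],0],[[0,0,0],0],[[0,0,0],0]]'
```

```text
time: 27.47
eef_pos: [0.4806, 0.1002, 0.0708]
orientation: [3.141, -0.0, 1.7]
force: [0.2, -0.1, -0.3]
gripper_width: 0.676
time: 28.3
eef_pos: [0.4805, 0.1002, 0.0536]
orientation: [3.141, -0.0, 1.7]
force: [-0.3, 0.2, -0.2]
gripper_width: 0.673
```

```bash
python3 -m inch '[[[0,0,0],0],[[0,0,0],0],[[0,0,0],0],[[0,0,0],0],[[0,0,0],0],[[0,0,0],0],[[0,0,0],0],[[0,0,0],0],[[0,0,0],0],[[0,0,0],0]]' -1 40
python3 -m inch '[[[0,0,-2],0],[[0,0,-4],0],[[0,0,-8],0],[[0,0,-15],0],[[0,0,-15],0],[[0,0,-15],0],[[0,0,-15],0],[[0,0,0],0],[[0,0,0],0],[[0,0,0],0]]'
python3 -c "
from h import *
go(.3687,.2975,.14,1.7)"
```

```text
time: 29.13
eef_pos: [0.4806, 0.1002, 0.054]
orientation: [3.141, -0.0, 1.7]
force: [-1.6, 0.3, 4.8]
gripper_width: 0.472
time: 29.97
eef_pos: [0.4801, 0.1001, 0.1273]
orientation: [-3.141, 0.0, 1.7]
force: [0.5, 0.5, -0.4]
gripper_width: 0.477
pos [0.4801 0.1001 0.1273] rpy [-3.1414  0.      1.6998] shift 210.1 -85.1 -12.7 turn -0.0 F [ 0.5  0.5 -0.4] w 0.477 t 29.97
```

```bash
python3 -m inch '[[[35,-11,0],0],[[35,-11,0],0],[[35,-11,0],0],[[35,-11,0],0],[[35,-12,0],0],[[36,-12,0],0],[[36,-12,0],0],[[0,0,20],0],[[0,0,20],0],[[0,0,0],0]]'
python3 -m inch '[[[0,0,20],0],[[0,0,20],0],[[0,0,5],0],[[0,0,0],0],[[0,0,0],0],[[0,0,0],0],[[0,0,0],0],[[0,0,0],0],[[0,0,0],0],[[0,0,0],0]]'
python3 -m inch '[[[0,0,0],0],[[0,0,0],0],[[0,0,0],0],[[0,0,0],0],[[0,0,0],0],[[0,0,0],0],[[0,0,-15],0],[[0,0,-30],0],[[0,0,-30],0],[[0,0,-10],0]]' 0.35
python3 - <<'E'
from h import *
go(.4890,.0288,.128,1.7)
c=grab("top");s=grab("scene")
cv2.imwrite("pics/j.png",cv2.resize(s["image"][160:280,330:480],(750,600),interpolation=2))
E
```

```text
time: 30.8
eef_pos: [0.3666, 0.3338, 0.0839]
orientation: [-3.136, 0.004, 1.702]
force: [0.2, -1.0, -0.8]
gripper_width: 0.472
time: 31.63
eef_pos: [0.3695, 0.335, 0.043]
orientation: [3.141, -0.0, 1.7]
force: [0.3, 0.7, -0.0]
gripper_width: 0.473
time: 32.47
eef_pos: [0.3706, 0.336, 0.1307]
orientation: [3.138, -0.002, 1.7]
force: [0.5, 0.7, 0.7]
gripper_width: 0.679
pos [0.3706 0.336  0.1307] rpy [ 3.1379e+00 -2.4000e-03  1.6999e+00] shift -319.8 77.9 2.7 turn -0.0 F [0.5 0.7 0.7] w 0.679 t 32.47
```

View pics/j.png

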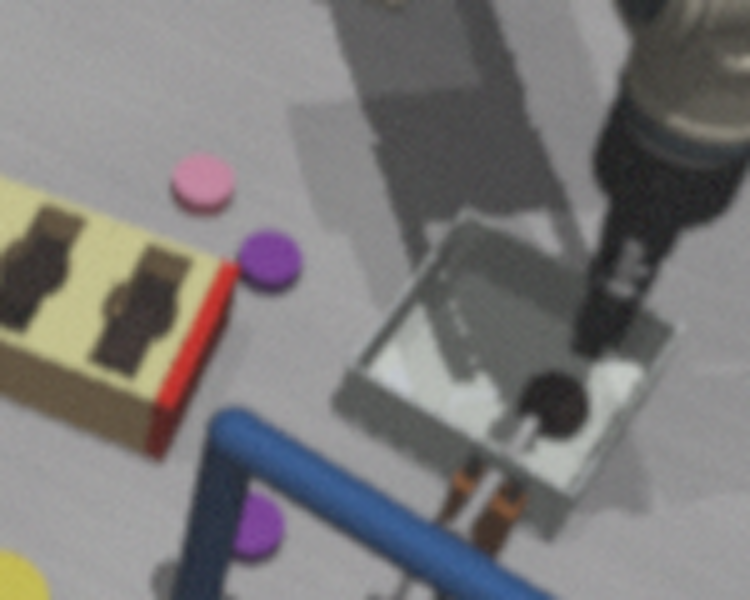

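Stub 1 lies in the tin at (555,405). Now stub 2.

```bash
python3 -m inch '[[[-20,5,0],0],[[-37.5,9.2,0],0],[[-37.5,9.2,0],0],[[-37.5,9.2,0],0],[[-37.5,9.2,0],0],[[-37.5,9.2,0],0],[[-37.5,9.2,0],0],[[-37.5,9.2,0],0],[[-37.5,9.2,0],0],[[0,0,0],0]]'
python3 -m inch '[[[0,0,20],0],[[0,0,10],0],[[0,0,0],0],[[0,0,0],0],[[0,0,0],0],[[0,0,0],0],[[0,0,0],0],[[0,0,0],0],[[0,0,0],0],[[0,0,0],0]]'
python3 -c "
from h import *
go(.4898,.0288,.0537,1.7)"
```

```text
time: 33.4
eef_pos: [0.4902, 0.0226, 0.1263]
orientation: [3.141, 0.001, 1.695]
force: [0.8, -0.4, 1.3]
gripper_width: 0.675
time: 34.23
eef_pos: [0.4886, 0.0277, 0.0978]
orientation: [3.141, 0.0, 1.7]
force: [-1.1, -0.9, 0.1]
gripper_width: 0.672
pos [0.4886 0.0277 0.0978] rpy [3.141 0.    1.7  ] shift 0.9 1.4 44.1 turn -0.0 F [-1.1 -0.9  0.1] w 0.672 t 34.23
```

```bash
python3 -m inch '[[[1,1.5,10],0],[[0,0,10],0],[[0,0,5],0],[[0,0,4],0],[[0,0,3],0],[[0,0,3],0],[[0,0,3],0],[[0,0,3],0],[[0,0,3],0],[[0,0,0],0]]'
python3 -m inch '[[[0,0,0],0],[[0,0,0],0],[[0,0,0],0],[[0,0,0],0],[[0,0,0],0],[[0,0,0],0],[[0,0,0],0],[[0,0,0],0],[[0,0,0],0],[[0,0,0],0]]' -1 40
python3 -m inch '[[[0,0,-2],0],[[0,0,-4],0],[[0,0,-8],0],[[0,0,-15],0],[[0,0,-15],0],[[0,0,-15],0],[[0,0,-15],0],[[0,0,0],0],[[0,0,0],0],[[0,0,0],0]]'
python3 -c "
from h import *
go(.369,.285,.128,1.7)"
```

```text
time: 35.07
eef_pos: [0.4896, 0.0288, 0.0531]
orientation: [-3.141, -0.0, 1.7]
force: [-0.3, 0.1, -0.5]
gripper_width: 0.671
time: 35.9
eef_pos: [0.4899, 0.0288, 0.0539]
orientation: [3.141, 0.0, 1.7]
force: [-1.9, -0.3, 6.0]
gripper_width: 0.469
time: 36.73
eef_pos: [0.4895, 0.0288, 0.1272]
orientation: [-3.141, -0.0, 1.7]
force: [0.3, -0.2, -1.0]
gripper_width: 0.471
pos [0.4895 0.0288 0.1272] rpy [-3.1414e+00 -1.0000e-04  1.6998e+00] shift 269.6 -86.5 -0.8 turn -0.0 F [ 0.3 -0.2 -1. ] w 0.471 t 36.73
```

```bash
python3 -m inch '[[[20,-8,0],0],[[36,-14,0],0],[[36,-14,0],0],[[36,-14,0],0],[[36,-14,0],0],[[36,-14,0],0],[[35,-13,0],0],[[0,0,20],0],[[0,0,20],0],[[0,0,0],0]]'
python3 -m inch '[[[0,0,20],0],[[0,0,20],0],[[0,0,5],0],[[0,0,0],0],[[0,0,0],0],[[0,0,0],0],[[0,0,0],0],[[0,0,0],0],[[0,0,0],0],[[0,0,0],0]]'
python3 -m inch '[[[0,0,0],0],[[0,0,0],0],[[0,0,0],0],[[0,0,0],0],[[0,0,0],0],[[0,0,0],0],[[0,0,-15],0],[[0,0,-30],0],[[0,0,-30],0],[[0,0,-10],0]]' 0.35
python3 -c "
from h import *
go(.4992,-.0426,.128,1.7)"
```

```text
time: 37.57
eef_pos: [0.3666, 0.2495, 0.0844]
orientation: [-3.136, 0.003, 1.702]
force: [-1.5, -0.3, -0.3]
gripper_width: 0.47
time: 38.4
eef_pos: [0.3694, 0.2501, 0.0429]
orientation: [3.141, -0.0, 1.7]
force: [-0.0, -0.4, 0.2]
gripper_width: 0.474
time: 39.23
eef_pos: [0.3706, 0.2509, 0.1304]
orientation: [3.138, -0.002, 1.7]
force: [0.7, -0.4, -0.5]
gripper_width: 0.679
pos [0.3706 0.2509 0.1304] rpy [ 3.1379e+00 -1.7000e-03  1.6998e+00] shift -307.6 89.8 2.4 turn -0.0 F [ 0.7 -0.4 -0.5] w 0.679 t 39.23
```

```bash
python3 -m inch '[[[-20,6,0],0],[[-36,10.5,0],0],[[-36,10.5,0],0],[[-36,10.5,0],0],[[-36,10.5,0],0],[[-36,10.5,0],0],[[-36,10.5,0],0],[[-36,10.5,0],0],[[-36,10.5,0],0],[[0,0,0],0]]'
python3 -m inch '[[[0,0,20],0],[[0,0,10],0],[[0,0,0],0],[[0,0,0],0],[[0,0,0],0],[[0,0,0],0],[[0,0,0],0],[[0,0,0],0],[[0,0,0],0],[[0,0,0],0]]'
python3 -c "
from h import *
go(.4991,-.0426,.0535,1.7)"
```

```text
time: 40.07
eef_pos: [0.5014, -0.0487, 0.1277]
orientation: [3.138, 0.002, 1.696]
force: [0.6, -0.8, 1.2]
gripper_width: 0.675
time: 40.9
eef_pos: [0.4983, -0.0437, 0.0978]
orientation: [3.141, 0.0, 1.7]
force: [0.7, 0.2, -0.1]
gripper_width: 0.672
pos [ 0.4983 -0.0437  0.0978] rpy [3.141e+00 1.000e-04 1.700e+00] shift 1.0 0.9 44.3 turn -0.0 F [ 0.7  0.2 -0.1] w 0.672 t 40.9
```

```bash
python3 -m inch '[[[1,1,10],0],[[0,0,10],0],[[0,0,5],0],[[0,0,4],0],[[0,0,3],0],[[0,0,3],0],[[0,0,3],0],[[0,0,3],0],[[0,0,3],0],[[0,0,0],0]]'
python3 -m inch '[[[0,0,0],0],[[0,0,0],0],[[0,0,0],0],[[0,0,0],0],[[0,0,0],0],[[0,0,0],0],[[0,0,0],0],[[0,0,0],0],[[0,0,0],0],[[0,0,0],0]]' -1 40
python3 -m inch '[[[0,0,-2],0],[[0,0,-4],0],[[0,0,-8],0],[[0,0,-15],0],[[0,0,-15],0],[[0,0,-15],0],[[0,0,-15],0],[[0,0,0],0],[[0,0,0],0],[[0,0,0],0]]'
python3 -c "
from h import *
go(.369,.2925,.128,1.7)"
```

```text
time: 41.73
eef_pos: [0.4988, -0.0426, 0.0531]
orientation: [-3.141, -0.0, 1.7]
force: [0.5, -0.8, -0.4]
gripper_width: 0.675
time: 42.57
eef_pos: [0.4992, -0.0426, 0.0539]
orientation: [3.141, 0.0, 1.7]
force: [-1.3, 0.2, 6.0]
gripper_width: 0.472
time: 43.4
eef_pos: [0.4987, -0.0426, 0.1272]
orientation: [-3.141, -0.0, 1.7]
force: [-0.0, 0.4, -0.5]
gripper_width: 0.472
pos [ 0.4987 -0.0426  0.1272] rpy [-3.1413e+00 -1.0000e-04  1.6998e+00] shift 349.0 -85.5 -0.8 turn -0.0 F [-0.   0.4 -0.5] w 0.472 t 43.4
```

```bash
python3 -m inch '[[[34,-8,0],0],[[35,-8.6,0],0],[[35,-8.6,0],0],[[35,-8.6,0],0],[[35,-8.6,0],0],[[35,-8.6,0],0],[[35,-8.6,0],0],[[35,-8.6,0],0],[[35,-8.6,0],0],[[35,-8.6,0],0]]'
python3 -m inch '[[[0,0,20],0],[[0,0,20],0],[[0,0,15],0],[[0,0,10],0],[[0,0,5],0],[[0,0,0],0],[[0,0,0],0],[[0,0,0],0],[[0,0,0],0],[[0,0,0],0]]'
python3 -m inch '[[[0,0,0],0],[[0,0,0],0],[[0,0,0],0],[[0,0,0],0],[[0,0,0],0],[[0,0,0],0],[[0,0,-15],0],[[0,0,-30],0],[[0,0,-30],0],[[0,0,-10],0]]' 0.35
python3 - <<'E'
from h import *
c=grab("top");s=grab("scene")
def P(c,n,z):
    im=c["image"];H,S,V=cv2.split(cv2.cvtColor(im,cv2.COLOR_BGR2HSV))
    k,l,st,ce=cv2.connectedComponentsWithStats(((H>130)&(H<165)&(S>90)&(V>25)).astype(np.uint8))
    for i in range(1,k):
        if st[i][4]>40: print(n,ce[i].round(1),st[i][:5],onz(c,*ce[i],z)[:2].round(4))
P(c,"top",.042);P(s,"scene",.021)
go(.4333,-.2324,.14,1.7)
I=[cv2.resize(i,(400,400),interpolation=2) for i in(c["image"][190:290,380:480],s["image"][170:290,370:490])]
cv2.imwrite("pics/k.png",np.vstack([np.hstack(I),cv2.resize(s["image"][140:200,225:305],(800,600),interpolation=2)[200:400]]))
E
```

```text
time: 44.23
eef_pos: [0.3679, 0.2936, 0.1265]
orientation: [-3.14, 0.001, 1.7]
force: [0.6, -0.0, -1.2]
gripper_width: 0.472
time: 45.07
eef_pos: [0.3699, 0.2927, 0.0582]
orientation: [3.14, -0.001, 1.699]
force: [0.3, 0.2, -0.5]
gripper_width: 0.469
time: 45.9
eef_pos: [0.3707, 0.2935, 0.1456]
orientation: [3.138, -0.002, 1.7]
force: [0.4, 1.0, 0.0]
gripper_width: 0.672
top [320.6 122.8] [306 102  30  35 473] [ 0.7517 -0.0278]
top [228.3 202.2] [221 195  16  15 187] [0.5407 0.2098]
top [460.6 229.5] [453 222  16  16 201] [ 0.4664 -0.3794]
top [403.2 243.2] [395 236  17  16 208] [ 0.4333 -0.2326]
top [257.6 271.8] [250 264  16  16 201] [0.3649 0.1311]
scene [240.9 163.1] [236 157  11  14 107] [ 0.4666 -0.3855]
scene [279.5 172.9] [275 169  10  10  78] [ 0.4276 -0.2429]
scene [383.5 211.6] [378 207  12  11 103] [0.3753 0.1382]
scene [270.5 270.8] [256 253  27  34 516] [ 0.7478 -0.036 ]
scene [380.9 265.1] [377 259  10  13  97] [0.5529 0.2228]
pos [0.3706 0.2934 0.1443] rpy [ 3.1376e+00 -2.3000e-03  1.6999e+00] shift -529.5 -5.5 4.3 turn -0.0 F [ 0.1  0.2 -0.5] w 0.672 t 46.0
```

View pics/k.png

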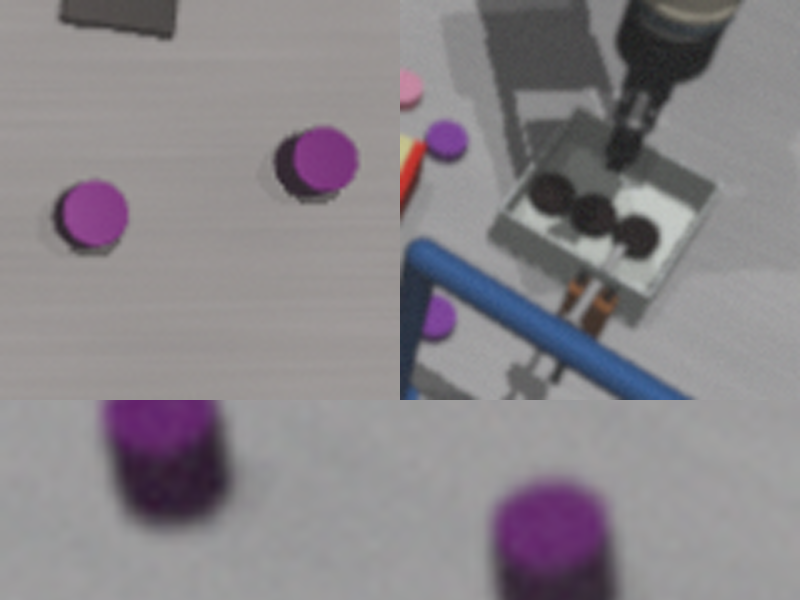

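The tin holds the three stubs at (550,192), (593,215) and (637,235). Two purple cylinders are at the right: A is top (460,230), B is top (403,243). Both show sides, but B's mask is shorter, so I triangulate the heights of their top faces.

```bash
python3 - <<'E'
from h import *
c=grab("top");s=grab("scene")
def tri(a,b):
    o1,d1=ray(c,*a);o2,d2=ray(s,*b)
    t=np.linalg.lstsq(np.c_[d1,-d2],o2-o1,rcond=None)[0];return (o1+d1*t[0]).round(4),(o2+d2*t[1]).round(4)
print("A",tri((460.9,229.6),(240.6,161.1)));print("B",tri((403.3,242.9),(279.6,172.6)))
print("disc ref",tri((257.6,271.5),(383.5,211.0)))
cv2.imwrite("pics/l.png",cv2.resize(s["image"][145:195,225:305],(800,500),interpolation=2))
for z in (.042,.018):
  print(z,onz(c,460.9,229.6,z),onz(c,403.3,242.9,z))
E
```

```text
A (array([ 0.4671, -0.3832,  0.0329]), array([ 0.4674, -0.3837,  0.0331]))
B (array([ 0.4345, -0.2345,  0.0339]), array([ 0.4351, -0.2357,  0.0342]))
disc ref (array([0.3657, 0.1358, 0.0118]), array([0.3661, 0.135 , 0.0117]))
0.042 [ 0.46616894 -0.38013859  0.042     ] [ 0.43399593 -0.23296745  0.042     ]
0.018 [ 0.46851059 -0.38811556  0.018     ] [ 0.43560274 -0.237583    0.018     ]
```

View pics/l.png

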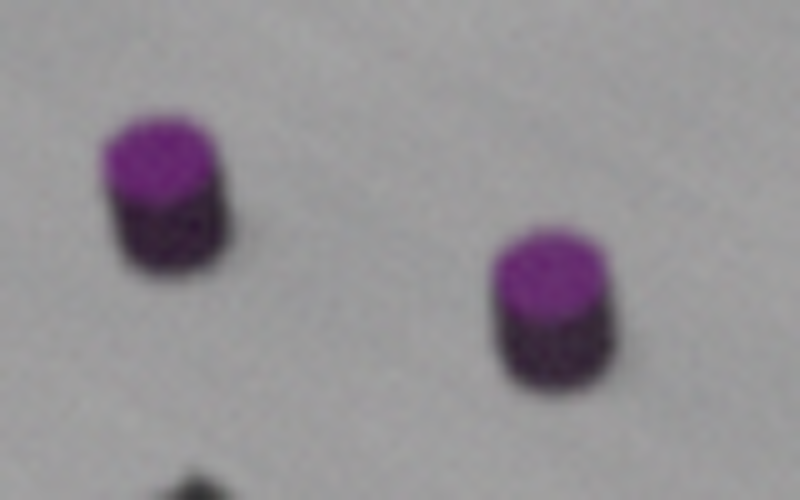

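Both A and B are full-height rods: the sides are equally tall and the heights triangulate alike. There are two rods in total. I go to B, square it first along y, then grip along the brick's x.

```bash
python3 -m inch '[[[-30,0,0],0],[[-38,0,0],0],[[-38,0,0],0],[[-38,0,0],0],[[-38,0,0],0],[[-38,0,0],0],[[-38,0,0],0],[[-38,0,0],0],[[-38,0,0],0],[[-38,0,0],0]]' 1
python3 -m inch '[[[-38,0,0],0],[[-38,-2,0],0],[[-38,-2,0],0],[[-38,-1,0],0],[[0,0,0],0.12],[[0,0,0],0.12],[[0,0,0],0.12],[[0,0,0],0.12],[[0,0,0],0.12],[[0,0,0],0.12]]'
python3 -m inch '[[[0,0,0],0.12],[[0,0,0],0.12],[[0,0,0],0.12],[[0,0,0],0.12],[[0,0,0],0.12],[[0,0,0],0.12],[[0,0,0],0.12],[[0,0,0],0.01],[[0,0,0],0],[[0,0,0],0]]'
cat >> h.py <<'E'
def purple():
    for n,z in(("top",.042),("scene",.021)):
        c=grab(n);H,S,V=cv2.split(cv2.cvtColor(c["image"],cv2.COLOR_BGR2HSV))
        k,l,st,ce=cv2.connectedComponentsWithStats(((H>130)&(H<165)&(S>90)&(V>25)).astype(np.uint8))
        for i in range(1,k):
            if st[i][4]>40: print(n,ce[i].round(1),st[i][4],onz(c,*ce[i],z)[:2].round(4))
E
python3 -c "
from h import *
purple();go(.4343,-.234,.026,.13)"
```

```text
time: 46.93
eef_pos: [0.416, -0.0781, 0.1409]
orientation: [-3.139, -0.001, 1.7]
force: [0.5, 0.5, 0.7]
gripper_width: 1.004
time: 47.77
eef_pos: [0.4308, -0.2273, 0.1405]
orientation: [-3.138, 0.0, 0.974]
force: [0.2, 1.1, -0.4]
gripper_width: 1.002
time: 48.6
eef_pos: [0.4314, -0.2275, 0.1415]
orientation: [-3.14, 0.001, 0.133]
force: [0.2, -0.0, 0.2]
gripper_width: 0.994
top [320.6 122.8] 475 [ 0.7519 -0.0277]
top [228.3 202.1] 186 [0.5408 0.2099]
top [257.6 271.8] 200 [0.3649 0.1311]
scene [240.9 162.9] 103 [ 0.4658 -0.386 ]
scene [279.4 173.9] 78 [ 0.4316 -0.2402]
scene [383.4 211.7] 104 [0.3755 0.1381]
scene [270.7 270.8] 511 [ 0.7475 -0.0357]
scene [380.9 265.1] 92 [0.5529 0.2228]
pos [ 0.4316 -0.2277  0.142 ] rpy [-3.141e+00  8.000e-04  1.320e-01] shift 1.8 6.6 116.0 turn 0.002 F [ 0.2 -0.7  0.2] w 1.0 t 48.7
```

```bash
python3 -m inch '[[[2,6.5,20],0],[[0,0,25],0],[[0,0,25],0],[[0,0,20],0],[[0,0,10],0],[[0,0,8],0],[[0,0,6],0],[[0,0,2],0],[[0,0,0],0],[[0,0,0],0]]'
python3 -m inch '[[[0,0,0],0],[[0,0,0],0],[[0,0,0],0],[[0,0,0],0],[[0,0,0],0],[[0,0,0],0],[[0,0,0],0],[[0,0,0],0],[[0,0,0],0],[[0,0,0],0]]' -1 20
python3 -m inch '[[[0,0,0],0],[[0,0,0],0],[[0,0,0],0],[[0,0,0],0],[[0,0,0],0],[[0,0,0],0],[[0,0,0],0],[[0,0,-20],0],[[0,0,-20],0],[[0,0,0],0]]' 1
python3 -c "
from h import *
purple();go(.4343,-.234,.07,1.7)"
```

```text
time: 49.53
eef_pos: [0.4352, -0.2342, 0.0272]
orientation: [3.141, -0.001, 0.13]
force: [0.1, -0.2, 0.7]
gripper_width: 1.0
time: 50.37
eef_pos: [0.4349, -0.2341, 0.027]
orientation: [3.141, -0.001, 0.13]
force: [-1.3, 0.5, 6.1]
gripper_width: 0.487
time: 51.2
eef_pos: [0.4362, -0.2348, 0.069]
orientation: [3.139, -0.003, 0.13]
force: [0.1, -0.9, 0.1]
gripper_width: 1.0
top [320.6 122.8] 474 [ 0.7518 -0.0278]
top [228.3 202.1] 186 [0.5408 0.2099]
top [257.6 271.8] 200 [0.3649 0.1311]
scene [240.9 163.1] 107 [ 0.4663 -0.3855]
scene [279.5 175.5] 63 [ 0.4371 -0.2358]
scene [383.5 211.7] 104 [0.3755 0.1384]
scene [270.5 270.7] 524 [ 0.7477 -0.0363]
scene [380.9 265. ] 96 [0.5526 0.2226]
pos [ 0.4351 -0.2342  0.067 ] rpy [ 3.1406e+00 -1.4000e-03  1.2980e-01] shift -0.8 -0.3 -3.0 turn -1.57 F [ 0.4 -0.  -0.8] w 0.996 t 51.3
```

```bash
python3 -m inch '[[[0,0,0],-0.12],[[0,0,0],-0.12],[[0,0,0],-0.12],[[0,0,0],-0.12],[[0,0,0],-0.12],[[0,0,0],-0.12],[[0,0,0],-0.12],[[0,0,0],-0.12],[[0,0,0],-0.12],[[0,0,0],-0.12]]'
python3 -m inch '[[[0,0,0],-0.12],[[0,0,0],-0.12],[[0,0,0],-0.12],[[0,0,0],-0.01],[[0,0,0],0],[[0,0,0],0],[[0,0,15],0],[[0,0,15],0],[[0,0,10],0],[[0,0,0],0]]'
python3 -c "
from h import *
go(.435,-.2342,.026,1.7)"
```

```text
time: 52.13
eef_pos: [0.4341, -0.2336, 0.0655]
orientation: [-3.14, -0.0, 1.336]
force: [-0.6, 0.4, 0.5]
gripper_width: 0.997
time: 52.97
eef_pos: [0.4335, -0.2333, 0.0247]
orientation: [-3.139, -0.002, 1.698]
force: [0.1, -0.4, 0.2]
gripper_width: 1.002
pos [ 0.4335 -0.2333  0.0247] rpy [-3.1389e+00 -2.0000e-03  1.6981e+00] shift -1.0 1.3 -1.3 turn -0.002 F [ 0.1 -0.4  0.2] w 1.002 t 52.97
```

```bash
python3 -m inch '[[[-0.7,1,-1.5],0],[[0,0,0],0],[[0,0,0],0],[[0,0,0],0],[[0,0,0],0],[[0,0,0],0],[[0,0,0],0],[[0,0,0],0],[[0,0,0],0],[[0,0,0],0]]'
python3 -m inch '[[[0,0,0],0],[[0,0,0],0],[[0,0,0],0],[[0,0,0],0],[[0,0,0],0],[[0,0,0],0],[[0,0,0],0],[[0,0,0],0],[[0,0,0],0],[[0,0,0],0]]' -1 50
python3 -m inch '[[[0,0,-5],0],[[0,0,-15],0],[[0,0,-30],0],[[0,0,-35],0],[[0,0,-25],0],[[0,0,0],0],[[0,0,0],0],[[0,0,0],0],[[0,0,0],0],[[0,0,0],0]]'
python3 -c "
from h import *
go(.4992,-.0426,.13,1.7)"
```

```text
time: 53.8
eef_pos: [0.4358, -0.2345, 0.028]
orientation: [-3.142, -0.0, 1.7]
force: [0.0, -0.4, -0.5]
gripper_width: 1.0
time: 54.63
eef_pos: [0.4358, -0.2346, 0.0283]
orientation: [3.142, 0.0, 1.7]
force: [-1.2, 0.9, 5.5]
gripper_width: 0.478
time: 55.47
eef_pos: [0.4349, -0.2341, 0.1366]
orientation: [-3.139, -0.002, 1.7]
force: [0.1, 0.9, -1.5]
gripper_width: 0.479
pos [ 0.4349 -0.2341  0.1366] rpy [-3.1392e+00 -1.8000e-03  1.6997e+00] shift 181.6 88.4 6.6 turn -0.0 F [ 0.1  0.9 -1.5] w 0.479 t 55.47
```

```bash
python3 -m inch '[[[20,10,0],0],[[32,16,0],0],[[32,16,0],0],[[32,16,0],0],[[32,15,0],0],[[33,15,0],0],[[0,0,15],0],[[0,0,10],0],[[0,0,0],0],[[0,0,0],0]]'
python3 -m inch '[[[0,0,5],0],[[0,0,0],0],[[0,0,0],0],[[0,0,0],0],[[0,0,0],0],[[0,0,0],0],[[0,0,0],0],[[0,0,0],0],[[0,0,0],0],[[0,0,0],0]]'
python3 -c "
from h import *
go(.4990,-.0426,.095,1.7)"
```

```text
time: 56.3
eef_pos: [0.4984, -0.0442, 0.1117]
orientation: [-3.138, -0.001, 1.699]
force: [0.5, 0.0, -1.2]
gripper_width: 0.479
time: 57.13
eef_pos: [0.4998, -0.0437, 0.108]
orientation: [3.142, -0.0, 1.7]
force: [0.3, 0.6, -1.8]
gripper_width: 0.478
pos [ 0.4998 -0.0437  0.108 ] rpy [ 3.1416 -0.      1.6999] shift 1.2 -0.6 13.0 turn -0.0 F [ 0.3  0.6 -1.8] w 0.478 t 57.13
```

```bash
python3 -m inch '[[[1.2,-0.6,5],0],[[0,0,4],0],[[0,0,2],0],[[0,0,1],0],[[0,0,0],0],[[0,0,1],0],[[0,0,1],0],[[0,0,1],0],[[0,0,1],0],[[0,0,0],0]]'
python3 -m inch '[[[0,0,1],0],[[0,0,0],0],[[0,0,1],0],[[0,0,0],0],[[0,0,1],0],[[0,0,0],0],[[0,0,1],0],[[0,0,0],0],[[0,0,1],0],[[0,0,0],0]]'
```

```text
time: 57.97
eef_pos: [0.499, -0.0426, 0.0919]
orientation: [-3.141, -0.0, 1.7]
force: [-0.9, 0.5, -1.3]
gripper_width: 0.483
time: 58.8
eef_pos: [0.499, -0.0426, 0.0869]
orientation: [-3.141, -0.0, 1.7]
force: [0.7, -0.3, -1.9]
gripper_width: 0.476
```

It entered the well cleanly; continuing down.

```bash
python3 -m inch '[[[0,0,2],0],[[0,0,2],0],[[0,0,3],0],[[0,0,3],0],[[0,0,3],0],[[0,0,3],0],[[0,0,3],0],[[0,0,2],0],[[0,0,0],0],[[0,0,0],0]]'
python3 -m inch '[[[0,0,1],0],[[0,0,1],0],[[0,0,1],0],[[0,0,1],0],[[0,0,1],0],[[0,0,0],0],[[0,0,0],0],[[0,0,0],0],[[0,0,0],0],[[0,0,0],0]]'
```

```text
time: 59.63
eef_pos: [0.499, -0.0426, 0.0659]
orientation: [-3.141, -0.0, 1.7]
force: [-0.7, -0.4, -1.3]
gripper_width: 0.485
time: 60.47
eef_pos: [0.4991, -0.0426, 0.0611]
orientation: [3.141, 0.0, 1.7]
force: [0.0, -0.3, -1.8]
gripper_width: 0.478
```

```bash
python3 -m inch '[[[0,0,1],0],[[0,0,0],0],[[0,0,0.5],0],[[0,0,0],0],[[0,0,0],0],[[0,0,0],0],[[0,0,0],0],[[0,0,0],0],[[0,0,0],0],[[0,0,0],0]]'
python3 -m inch '[[[0,0,0],0],[[0,0,0],0],[[0,0,0],0],[[0,0,0],0],[[0,0,0],0],[[0,0,0],0],[[0,0,-10],0],[[0,0,-20],0],[[0,0,-25],0],[[0,0,-25],0]]' 0.35
python3 -c "
from h import *
purple();go(.4667,-.382,.14,1.7)"
```

```text
time: 61.3
eef_pos: [0.4992, -0.0426, 0.0603]
orientation: [3.141, 0.0, 1.7]
force: [-1.7, 0.5, 9.8]
gripper_width: 0.48
time: 62.13
eef_pos: [0.4985, -0.0426, 0.1406]
orientation: [-3.14, -0.0, 1.7]
force: [0.6, -0.7, 0.3]
gripper_width: 0.676
top [320.7 122.8] 474 [ 0.7519 -0.0279]
top [228.3 202.1] 186 [0.5408 0.2099]
top [451.5 235.6] 207 [ 0.4513 -0.3554]
top [256.4 271.1] 161 [0.3668 0.134 ]
scene [248.7 162.6] 92 [ 0.449  -0.3639]
scene [316.9 204.7] 55 [ 0.4715 -0.0568]
scene [383.5 211.7] 104 [0.3755 0.1384]
scene [270.5 270.5] 523 [ 0.7472 -0.0367]
scene [381.  264.9] 96 [0.5524 0.2228]
pos [ 0.5015 -0.0428  0.1435] rpy [3.1348e+00 1.6000e-03 1.6999e+00] shift -331.9 -78.2 3.5 turn -0.0 F [ 0.4  0.3 -0.5] w 0.674 t 62.23
```

Floor contact at 0.060: rod B is home in well 3. The other rod has been knocked to about (0.453,-0.358); the new measurement is top pixel (451,236).

```bash
python3 -m inch '[[[-22,-6,0],0],[[-35,-10,0],0],[[-35,-10,0],0],[[-36,-10,0],0],[[-36,-10,0],0],[[-36,-10,0],0],[[-36,-10,0],0],[[-36,-10,0],0],[[-35,-10,0],0],[[0,0,0],0.12]]' 1
python3 -m inch '[[[0,0,0],0.12],[[0,0,0],0.12],[[0,0,0],0.12],[[0,0,0],0.12],[[0,0,0],0.12],[[0,0,0],0.12],[[0,0,0],0.12],[[0,0,0],0.12],[[0,0,0],0.12],[[0,0,0],0.12]]'
python3 -m inch '[[[0,0,0],0.12],[[0,0,0],0.12],[[0,0,0],0.01],[[0,0,0],0],[[0,0,0],0],[[0,0,0],0],[[0,0,0],0],[[0,0,0],0],[[0,0,0],0],[[0,0,0],0]]'
python3 -c "
from h import *
purple();go(.453,-.358,.027,.13)"
```

```text
time: 63.07
eef_pos: [0.4527, -0.364, 0.1397]
orientation: [3.14, 0.003, 1.578]
force: [0.2, 0.9, 0.9]
gripper_width: 1.0
time: 63.9
eef_pos: [0.4529, -0.3579, 0.1392]
orientation: [-3.141, 0.0, 0.374]
force: [0.2, 0.2, 0.4]
gripper_width: 1.004
time: 64.73
eef_pos: [0.4532, -0.3581, 0.1395]
orientation: [-3.142, 0.0, 0.13]
force: [-0.3, -0.7, -0.2]
gripper_width: 0.999
top [320.6 122.8] 473 [ 0.7518 -0.0277]
top [228.3 202.1] 186 [0.5408 0.2099]
top [327.4 217.1] 226 [ 0.5006 -0.0433]
top [257.6 271.8] 199 [0.3648 0.1311]
scene [248.9 163.5] 101 [ 0.4519 -0.3604]
scene [315.7 203.6] 106 [ 0.4696 -0.0627]
scene [383.4 211.6] 103 [0.3753 0.138 ]
scene [270.6 270.8] 514 [ 0.7478 -0.0358]
scene [381.  265.1] 96 [0.5527 0.223 ]
pos [ 0.4533 -0.3581  0.1396] rpy [ 3.1415 -0.      0.13  ] shift -0.2 -0.2 112.6 turn 0.0 F [0.6 0.5 0.7] w 1.001 t 64.83
```

```bash
python3 -m inch '[[[0,0,20],0],[[0,0,25],0],[[0,0,25],0],[[0,0,20],0],[[0,0,10],0],[[0,0,6],0],[[0,0,6],0],[[0,0,0],0],[[0,0,0],0],[[0,0,0],0]]'
python3 -m inch '[[[0,0,0],0],[[0,0,0],0],[[0,0,0],0],[[0,0,0],0],[[0,0,0],0],[[0,0,0],0],[[0,0,0],0],[[0,0,0],0],[[0,0,0],0],[[0,0,0],0]]' -1 20
python3 -m inch '[[[0,0,0],0],[[0,0,0],0],[[0,0,0],0],[[0,0,0],0],[[0,0,0],0],[[0,0,0],0],[[0,0,0],0],[[0,0,-20],0],[[0,0,-20],0],[[0,0,0],0]]' 1
python3 -m inch '[[[0,0,0],-0.12],[[0,0,0],-0.12],[[0,0,0],-0.12],[[0,0,0],-0.12],[[0,0,0],-0.12],[[0,0,0],-0.12],[[0,0,0],-0.12],[[0,0,0],-0.12],[[0,0,0],-0.12],[[0,0,0],-0.12]]'
python3 -m inch '[[[0,0,0],-0.12],[[0,0,0],-0.12],[[0,0,0],-0.12],[[0,0,0],-0.01],[[0,0,0],0],[[0,0,0],0],[[0,0,15],0],[[0,0,15],0],[[0,0,9],0],[[0,0,0],0]]'
```

```text
time: 65.67
eef_pos: [0.4538, -0.3586, 0.0285]
orientation: [3.14, -0.001, 0.13]
force: [0.4, -0.3, 0.2]
gripper_width: 1.002
time: 66.5
eef_pos: [0.4533, -0.3581, 0.028]
orientation: [3.141, -0.0, 0.13]
force: [-1.2, 0.3, 6.2]
gripper_width: 0.484
time: 67.33
eef_pos: [0.4549, -0.3594, 0.0705]
orientation: [3.138, -0.003, 0.13]
force: [0.3, -0.8, -0.6]
gripper_width: 0.999
time: 68.17
eef_pos: [0.4531, -0.358, 0.067]
orientation: [-3.141, -0.0, 1.336]
force: [0.2, -0.3, -1.2]
gripper_width: 1.0
time: 69.0
eef_pos: [0.4522, -0.3572, 0.0267]
orientation: [-3.139, -0.002, 1.698]
force: [-1.0, 0.2, -0.9]
gripper_width: 1.003
```

```bash
python3 -m inch '[[[0,0,0],0],[[0,0,0],0],[[0,0,0],0],[[0,0,0],0],[[0,0,0],0],[[0,0,0],0],[[0,0,0],0],[[0,0,0],0],[[0,0,0],0],[[0,0,0],0]]' -1 50
python3 -m inch '[[[0,0,-5],0],[[0,0,-15],0],[[0,0,-30],0],[[0,0,-35],0],[[0,0,-25],0],[[0,0,0],0],[[0,0,0],0],[[0,0,0],0],[[0,0,0],0],[[0,0,0],0]]'
python3 -c "
from h import *
go(.4898,.0288,.13,1.7)"
```

```text
time: 69.83
eef_pos: [0.4537, -0.3585, 0.0295]
orientation: [3.141, 0.001, 1.7]
force: [0.0, 0.5, 6.3]
gripper_width: 0.477
time: 70.67
eef_pos: [0.4524, -0.3575, 0.137]
orientation: [-3.14, -0.002, 1.7]
force: [-0.0, 0.2, -1.3]
gripper_width: 0.478
pos [ 0.4524 -0.3575  0.137 ] rpy [-3.1396e+00 -2.1000e-03  1.6998e+00] shift 378.3 86.7 7.0 turn -0.0 F [-0.   0.2 -1.3] w 0.478 t 70.67
```

```bash
python3 -m inch '[[[36,8.5,0],0],[[38,8.6,0],0],[[38,8.6,0],0],[[38,8.6,0],0],[[38,8.6,0],0],[[38,8.7,0],0],[[38,8.7,0],0],[[38,8.7,0],0],[[38,8.7,0],0],[[38,8.7,0],0]]'
python3 -m inch '[[[0,0,15],0],[[0,0,12],0],[[0,0,2],0],[[0,0,0],0],[[0,0,0],0],[[0,0,0],0],[[0,0,0],0],[[0,0,0],0],[[0,0,0],0],[[0,0,0],0]]'
python3 -c "
from h import *
go(.4897,.0288,.095,1.7)"
```

```text
time: 71.5
eef_pos: [0.4896, 0.0297, 0.1376]
orientation: [-3.14, -0.0, 1.7]
force: [-0.2, -0.1, -1.9]
gripper_width: 0.483
time: 72.33
eef_pos: [0.4905, 0.0276, 0.1098]
orientation: [3.141, 0.0, 1.699]
force: [-0.6, -0.9, -0.6]
gripper_width: 0.476
pos [0.4905 0.0276 0.1098] rpy [3.1410e+00 1.0000e-04 1.6994e+00] shift 1.2 -0.6 14.8 turn -0.001 F [-0.6 -0.9 -0.6] w 0.476 t 72.33
```

```bash
python3 -m inch '[[[1.2,-0.6,5],0],[[0,0,5],0],[[0,0,3],0],[[0,0,1],0],[[0,0,0],0],[[0,0,1],0],[[0,0,1],0],[[0,0,1],0],[[0,0,1],0],[[0,0,0],0]]'
python3 -m inch '[[[0,0,1],0],[[0,0,0],0],[[0,0,1],0],[[0,0,0],0],[[0,0,1],0],[[0,0,0],0],[[0,0,1],0],[[0,0,0],0],[[0,0,1],0],[[0,0,0],0]]'
```

```text
time: 73.17
eef_pos: [0.4895, 0.029, 0.0914]
orientation: [-3.141, -0.0, 1.7]
force: [-0.0, -1.0, -1.3]
gripper_width: 0.478
time: 74.0
eef_pos: [0.4895, 0.029, 0.0864]
orientation: [-3.141, -0.0, 1.7]
force: [-0.2, -0.5, -1.8]
gripper_width: 0.48
```

```bash
python3 -m inch '[[[0,0,2],0],[[0,0,2],0],[[0,0,3],0],[[0,0,3],0],[[0,0,3],0],[[0,0,3],0],[[0,0,3],0],[[0,0,2],0],[[0,0,0],0],[[0,0,0],0]]'
python3 -m inch '[[[0,0,1],0],[[0,0,1],0],[[0,0,1],0],[[0,0,1],0],[[0,0,0.5],0],[[0,0,0],0],[[0,0,0.5],0],[[0,0,0],0],[[0,0,0],0],[[0,0,0],0]]'
```

```text
time: 74.83
eef_pos: [0.4895, 0.029, 0.0654]
orientation: [-3.141, -0.0, 1.7]
force: [0.4, -0.6, -1.4]
gripper_width: 0.481
time: 75.67
eef_pos: [0.4896, 0.029, 0.0615]
orientation: [3.141, 0.0, 1.7]
force: [-3.6, 1.0, 12.8]
gripper_width: 0.479
```

Home at 0.0615 (0.032 + 0.0295). Release, back off, and check.

```bash
python3 -m inch '[[[0,0,0],0],[[0,0,0],0],[[0,0,0],0],[[0,0,0],0],[[0,0,0],0],[[0,0,0],0],[[0,0,-10],0],[[0,0,-20],0],[[0,0,-30],0],[[0,0,-30],0]]' 0.35
python3 -m inch '[[[0,0,-30],0],[[-36,-10,0],0],[[-36,-10,0],0],[[-36,-10,0],0],[[-36,-10,0],0],[[-36,-10,0],0],[[-36,-10,0],0],[[-36,-10,0],0],[[-36,-10,0],0],[[0,0,0],0]]'
python3 - <<'E'
from h import *
go(.4,-.3,.2,1.7);purple()
c=grab("top");s=grab("scene")
r=lambda i:cv2.resize(i,(400,300),interpolation=2)
T,S=c["image"],s["image"]
cv2.imwrite("pics/m.png",np.vstack([np.hstack([r(T[185:260,250:350]),r(S[180:255,285:385])]),np.hstack([r(T[120:240,90:250]),r(S[190:310,350:510])])]))
E
```

```text
time: 76.5
eef_pos: [0.4888, 0.0289, 0.1515]
orientation: [-3.139, -0.0, 1.7]
force: [0.5, 0.1, -0.1]
gripper_width: 0.676
time: 77.33
eef_pos: [0.4471, -0.2726, 0.1817]
orientation: [3.14, 0.003, 1.696]
force: [0.3, -0.3, -0.4]
gripper_width: 0.677
pos [ 0.4471 -0.2726  0.1817] rpy [3.1396 0.0032 1.6957] shift -21.3 -50.1 -18.3 turn -0.004 F [ 0.3 -0.3 -0.4] w 0.677 t 77.33
top [320.8 122.9] 469 [ 0.7516 -0.0281]
top [228.3 202.1] 186 [0.5408 0.2099]
top [327.4 217.1] 226 [ 0.5006 -0.0433]
top [298.4 221.1] 225 [0.4908 0.0302]
top [257.6 271.8] 199 [0.3648 0.1311]
scene [315.8 203.5] 108 [ 0.4695 -0.0626]
scene [336.7 211.6] 110 [0.4593 0.0121]
scene [383.4 211.6] 103 [0.3753 0.1379]
scene [270.3 270.7] 520 [ 0.7478 -0.0366]
scene [381. 265.] 97 [0.5526 0.2229]
```

View pics/m.png

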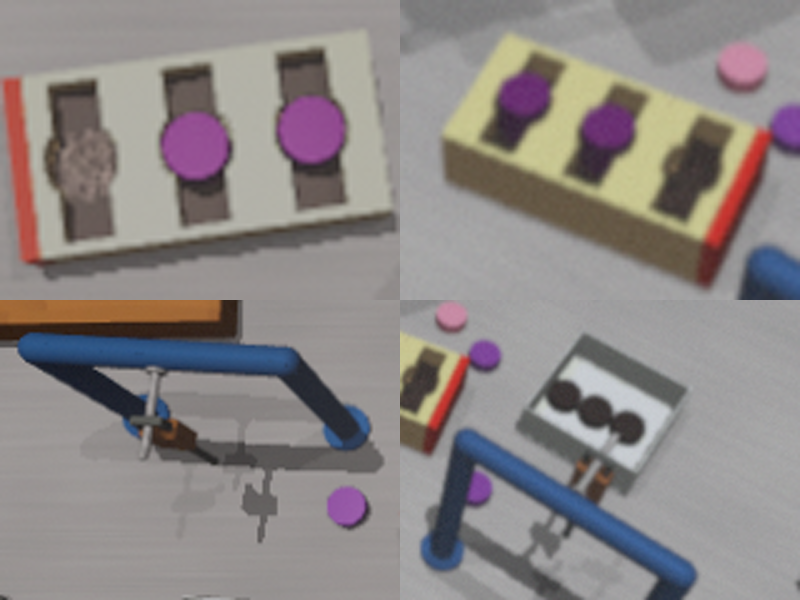

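Rods stand centred in wells 2 and 3, at (195,145) and (312,130) in the top-left view. Well 1 is empty. Three stubs are in the tin at (565,395), (597,410) and (627,428), and the pick hangs by its eye on the peg at (150,418). With the arm at the tin, the colour masks showed no third rod anywhere. Handing in.

```bash
python3 -m inch '[[[0,0,0],0],[[0,0,0],0],[[0,0,0],0],[[0,0,0],0],[[0,0,0],0],[[0,0,0],0],[[0,0,0],0],[[0,0,0],0],[[0,0,0],0],[[0,0,0],0]]'
python3 -c "
from h import *
print(ticket.close_job())"
```

```text
time: 78.37
eef_pos: [0.4472, -0.267, 0.1805]
orientation: [-3.142, -0.0, 1.7]
force: [-0.4, -0.4, -0.8]
gripper_width: 0.675
the job is handed in; nothing more can be done
None
```

The job is handed in at 78 s of the 210 s, and as far as I can tell every part is done; the hand-in reports no verdict.

- **Feeling the wells:** The pick's tip touched at about 0.050 m in all three wells, red end first, so each held a stub. The pick then went back on its peg.
- **Stubs and rods:** All three stubs are in the tin. Only two fresh rods were there. They stand in wells 3 and 2, and well 1 is empty.
- **Knocked rod:** The second rod was knocked aside during the run. I measured it again before gripping it.

**Last checks:** Both rods met the well floor at the expected height, and the top view shows them centred and upright. It also shows the pick hanging by its eye and the stubs lying in the tin. The pixel positions of the cup and the look-alikes did not change. I did not re-measure the paddle or the wax, but the arm passed well clear of both.

**Disagreement:** The two cameras differed by up to 6 mm on the brick's position. I aimed between them, and both rods went in without touching the sides.

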